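# Filter-wheel reading of a batch of sample carriers

## Robot

A 6-joint arm with a two-finger parallel gripper is mounted at the origin on the work surface. World frame = base frame: x ahead of the robot, y to its left, z up, the work surface at z = 0. Lengths are in m, angles in rad, forces in N, time in s.
With the tool pointing down it reaches from about 0.35 to 0.85 m from the base axis. Payload 8.1 kg.
Tool frame: the origin (TCP) lies at the very end of the fingers, on their centre line; the grasp point (between the pads) lies 19 mm behind it; x points along the fingers, y is the direction in which the jaws open and shut, and the axes are right-handed (so a half turn about x gives the same grasp; the last joint's range is limited). The gripper opens to 93 mm and grips with 3 to 60 N. Pads are 15 mm wide; open, the fingers measure 128 mm over their backs; the gripper's body (75 mm by 188 mm) begins 65 mm behind the grasp point.
Start: joints at [1.188, 0.13, 1.488, -0, 1.523, -0.085], TCP at [0.176, 0.574, 0.219] pointing down, gripper open.
Joint ranges: [-2.96, 2.96], [-0.89, 2.26], [0.02, 2.5], [-1.34, 4.48], [0, 2.73], [-2.66, 2.66]. Speed limits (rad/s): [2.39, 2.39, 2.79, 3.14, 3.14, 3.14].

## Interface

Orientations are given as a rotation vector (axis times angle).
In Python, from plant import * gives the robot as it stands. The module is installed in compiled form; this text tells all that it offers.
- The arm moves only by the tool apply_moves, never from a script. Its argument "series" is a list of rows, each an object with "jaw": the gripper's target within -1 to 1 (shut at 1, half-way at 0, fully open at -1); "linear": the shift along the tool's x, y, z normalised to -1 to 1, where 1 is 0.6 m, a list of three; "roll": the turn about the tool's x normalised to -1 to 1, where 1 is 30 degrees. A call has 1 to 20 rows; each row is the pose to reach, as a shift and turn from the pose measured when the call began, along the tool's axes at that moment; what a row does not reach only later rows make up. A row lasts 1/8 s, in which the tool goes at most 62.5 mm and 10.7 degrees, less where a joint would pass 70% of its speed; a pose out of reach is approached as far as the arm can. A call with a number of a shift or a turn outside -1 to 1 is refused whole. A call with a gripper value outside its range is refused whole. The fingers move at their own pace and stop on an object; "force" is the grip in N (left out, the last holds). Time passes only in rows, so rows that repeat a pose let the fingers close. It gives the time, the measured TCP pose, the force and the opening at its end, in the units of the state.
- read_state(): the state, without advancing time (a new reading comes with each control period).
- read_camera(name): name is "scene" or "top" or "wrist"; returns a dict with "pixels" (420x560x3 uint8, blue, green, red), "intrinsics" (3x3 intrinsics, pixels), "rvec" (rotation vector, rad) and "tvec" (3), from world to camera coordinates, as OpenCV has them; the wrist camera has in their place "tool_from_camera" (4x4, takes a point from camera to tool coordinates, whose origin is the TCP and whose axes are the tool frame's). Camera axes: x right, y down, z forward; pixel columns grow to the right and rows downward; lengths in m; the calibration is good to about 2 mm. A picture is of the moment at which its call begins: read the wrist's pose just before it. There is no depth.
- close_job(): hands the job in, once; it reports no verdict.
The state is a dict: "t": time; "q": joint angles; "dq": joint speeds; "joint_torque": joint torques, N m; "tool_pos": TCP position; "orientation": TCP orientation; "force": force on the tool from outside, world axes, zero at the start; "wrist_torque": the same for the moment, N m; "opening": finger opening in m.
Only numpy, scipy, OpenCV 4.12 (cv2) and the standard library are available. Lean on these libraries where they do the work, as an engineer would, in place of code of your own. Each camera call takes 0.05 s, during which the arm holds its last target. There are 200 camera calls.

## Task

Take a reading of the samples: turn the light box's filter wheel until its white mark stands straight up, seat every sample carrier that is there fully in the keyed socket of its own colour, then squeeze the reader's orange trigger right in, hold it for about a second and let it go. Afterwards stand all the carriers upright in the grey tray, and then park the wheel with its orange mark straight up. Set the carriers down rather than dropping them, keep the wheel on white until the reading is taken, and leave the jar, beaker and bottles where they are.

Things in the scene. Friction and masses are not known exactly. Their poses are not given: they have to be found in the camera images.
- lightbox: fixed blue light box, 100 mm (x) by 210 mm (y) by 115 mm high, with a grey filter wheel standing out of its top. Origin: centre of the underside, on the bench.
- axle (a point): centre of the filter wheel on its level axle (along the light box's x), 100 mm up, hidden in the box. Plain disc, radius 75, thickness 18 mm, turning in the box's y-z plane without stops; slight friction (0.06 N m) keeps it where it is left. Its top stands 175 mm above the bench, 60 mm above the box; turn it by pinching the rim across its 18 mm from above and following the arc.
- white_mark (a point): white radial stripe, 13 mm wide, over the wheel's rim and both faces; this point is 70 mm from the axle. Often hidden inside the box at first. With white up, orange is 120 degrees on towards the light box's +y, and a black stripe 120 degrees on towards -y; round coloured filters sit half-way between the stripes.
- orange_mark (a point): orange radial stripe of the wheel, like the white one, 120 degrees from it; this point is 70 mm from the axle.
- carrier_blue: blue sample carrier, 0.2 kg, upright; may be absent. Black round body with a weighted steel foot, diameter 48, height 48 mm, blue band; blue key rib on its side (10 mm wide, 2 to 32 mm up, reaching 42 mm from the axis along +x); on top a blue grip bar, 36 mm long (x), 16 mm thick (y), 48 to 88 mm up. Origin: centre of the underside; z up.
- carrier_yellow: yellow sample carrier, 0.2 kg, upright; may be absent. Black round body with a weighted steel foot, diameter 48, height 48 mm, yellow band; yellow key rib on its side (10 mm wide, 2 to 32 mm up, reaching 42 mm from the axis along +x); on top a yellow grip bar, 36 mm long (x), 16 mm thick (y), 48 to 88 mm up. Origin: centre of the underside; z up.
- carrier_red: red sample carrier, 0.2 kg, upright; may be absent. Black round body with a weighted steel foot, diameter 48, height 48 mm, red band; red key rib on its side (10 mm wide, 2 to 32 mm up, reaching 42 mm from the axis along +x); on top a red grip bar, 36 mm long (x), 16 mm thick (y), 48 to 88 mm up. Origin: centre of the underside; z up.
- socket_blue: fixed keyed socket, blue rim: base 86 mm square; octagonal collar 73 mm wide, top 34 mm up; well 53 mm across flats (2.5 mm clearance all round), floor 4 mm up; 15 mm wide slot in the collar towards +x for the rib. A seated carrier shares the socket's x axis, its origin 4 mm above the socket's; with the rib out of line it stands 30 mm too high. Origin: underside centre.
- socket_yellow: fixed keyed socket, yellow rim: base 86 mm square; octagonal collar 73 mm wide, top 34 mm up; well 53 mm across flats (2.5 mm clearance all round), floor 4 mm up; 15 mm wide slot in the collar towards +x for the rib. A seated carrier shares the socket's x axis, its origin 4 mm above the socket's; with the rib out of line it stands 30 mm too high. Origin: underside centre.
- socket_red: fixed keyed socket, red rim: base 86 mm square; octagonal collar 73 mm wide, top 34 mm up; well 53 mm across flats (2.5 mm clearance all round), floor 4 mm up; 15 mm wide slot in the collar towards +x for the rib. A seated carrier shares the socket's x axis, its origin 4 mm above the socket's; with the rib out of line it stands 30 mm too high. Origin: underside centre.
- reader: fixed pistol-shaped reader lying on its side in a cradle: white barrel 150 mm along x, 56 mm wide, top 113 mm up, muzzle to -x; black grip, 28 mm thick (x; back face at x = +15 mm), 68 to 102 mm above the bench with nothing beneath, reaching to y = -134 mm. Origin: on the bench under the barrel.
- squeeze_point (a point): midpoint between the released trigger's front face and the grip's back face, 82 mm along the reader's -y, 85 mm above the bench. Here grip and trigger together measure about 58 mm along the reader's x axis when released and 44 mm when squeezed.
- trigger (a joint): orange sprung trigger lever in front (-x) of the grip, 62 mm long, 10 mm thick and 24 mm high, hinged at its barrel end about the vertical: 0 rad released, 0.30 rad fully squeezed; needs about 2 N at first and 6 N when fully in, and springs back.
- tray: fixed grey open tray, 205 mm square outside, walls 5 mm thick, rim 18 mm high, floor 5 mm thick. Origin: centre of the underside, on the bench.
- jar: clear jar with a steel lid, 64 mm in diameter, 85 mm high; leave alone. Origin: centre of the underside.
- beaker: clear beaker, 72 mm in diameter, 90 mm high; leave alone. Origin: centre of the underside.
- wash_bottle: white bottle with a red cap, 64 mm in diameter, 150 mm high; leave alone. Origin: centre of the underside.
- amber: amber bottle, 60 mm in diameter, 120 mm high; leave alone. Origin: centre of the underside.

How it is judged:
On the way, in this order (a step that is already met when the one before it is completed fails the run):
1. the wheel stands still with its white mark straight up (horizontal distance between white_mark and axle below 0.011 m and z of white_mark in the frame of axle above 0.05 m and velocity of joint wheel between -0.1 and 0.1 rad/s), for 0.3 s.
2. every carrier present is fully seated in the socket of its colour, the wheel still on white (horizontal distance between carrier_blue and socket_blue below 0.008 m and z of carrier_blue in the frame of socket_blue below 0.01 m and angle between each of carrier_blue, carrier_yellow, carrier_red's own z axis and vertical below 0.12 rad and horizontal distance between carrier_yellow and socket_yellow below 0.008 m and z of carrier_yellow in the frame of socket_yellow below 0.01 m and horizontal distance between carrier_red and socket_red below 0.008 m and z of carrier_red in the frame of socket_red below 0.01 m and horizontal distance between white_mark and axle below 0.011 m and z of white_mark in the frame of axle above 0.05 m), for 0.3 s.
3. the trigger is squeezed right in and held, with the carriers seated and the wheel on white (all of step 2 and value of joint trigger above 0.24 rad), for 0.5 s.
4. the trigger is let go (value of joint trigger below 0.05 rad), for 0.2 s.
5. every carrier present stands upright in the tray, let go (x of carrier_blue in the frame of tray between -0.095 and 0.095 m and y of carrier_blue in the frame of tray between -0.095 and 0.095 m and z of each of carrier_blue, carrier_yellow, carrier_red in the frame of tray below 0.012 m and angle between each of carrier_blue, carrier_yellow, carrier_red's own z axis and vertical below 0.12 rad and linear speed of each of carrier_blue, carrier_yellow, carrier_red below 0.03 m/s and x of carrier_yellow in the frame of tray between -0.095 and 0.095 m and y of carrier_yellow in the frame of tray between -0.095 and 0.095 m and x of carrier_red in the frame of tray between -0.095 and 0.095 m and y of carrier_red in the frame of tray between -0.095 and 0.095 m and contact force between the fingers and carrier_blue below 0.2 N and contact force between the fingers and carrier_yellow below 0.2 N and contact force between the fingers and carrier_red below 0.2 N), for 0.3 s.
6. the wheel stands still with its orange mark straight up (horizontal distance between orange_mark and axle below 0.011 m and z of orange_mark in the frame of axle above 0.05 m and velocity of joint wheel between -0.1 and 0.1 rad/s), for 0.3 s.
At the end, for the whole second after the job is handed in: Every carrier present stands at rest on the tray's floor, upright within 7 degrees, its axis inside the tray; the wheel is at rest with the orange mark up within 9 degrees (11 mm at 70 mm from the axle); the trigger is released (all of step 6 and x of carrier_blue in the frame of tray between -0.095 and 0.095 m and y of carrier_blue in the frame of tray between -0.095 and 0.095 m and z of each of carrier_blue, carrier_yellow, carrier_red in the frame of tray below 0.012 m and angle between each of carrier_blue, carrier_yellow, carrier_red's own z axis and vertical below 0.12 rad and linear speed of each of carrier_blue, carrier_yellow, carrier_red below 0.03 m/s and x of carrier_yellow in the frame of tray between -0.095 and 0.095 m and y of carrier_yellow in the frame of tray between -0.095 and 0.095 m and x of carrier_red in the frame of tray between -0.095 and 0.095 m and y of carrier_red in the frame of tray between -0.095 and 0.095 m and value of joint trigger below 0.05 rad); the robot touches nothing.
It fails at once if the jar, beaker or a bottle is moved by more than 30 mm (distance of any of jar, beaker, wash_bottle, amber from where it was at the start of the episode above 0.03 m).
It fails at once if the blue carrier is dropped from more than about 50 mm (linear speed of carrier_blue above 1 m/s and contact force between the fingers and carrier_blue below 0.1 N and height (world z) of carrier_blue above 0.004 m).
It fails at once if the yellow carrier is dropped from more than about 50 mm (linear speed of carrier_yellow above 1 m/s and contact force between the fingers and carrier_yellow below 0.1 N and height (world z) of carrier_yellow above 0.004 m).
It fails at once if the red carrier is dropped from more than about 50 mm (linear speed of carrier_red above 1 m/s and contact force between the fingers and carrier_red below 0.1 N and height (world z) of carrier_red above 0.004 m).
Of carrier_blue, carrier_yellow, carrier_red only 2 to 3 are there at a start; the rules pass over those that are not, and their reading is None.
At some moment in a run one of carrier_blue, carrier_yellow, carrier_red may be knocked a few centimetres aside while the robot is not near it.
It also fails if it takes over 210 s, if anything falls off the work surface, if the arm or the gripper's body presses on something with over 40 N, if the wrist force passes 120 N, or if a joint passes its speed limit or range.

## Working session

There is one attempt and no reset: what is moved stays moved. The work goes in short steps, Python scripts to look and compute and a tool call to move; the robot and the scene stay as the last step left them, time stands still between calls to the robot, and variables do not carry over. Pictures are saved under pics/ and viewed, about 12 in all and at most 16, crops included, and the job is handed in when it is done.

Besides the shell and the picture viewer there is one more tool, called as name(argument=value, ...) on one line, values as JSON. apply_moves: Moves the arm, as the interface text tells. Its arguments: {"type":"object","properties":{"series":{"type":"array"},"force":{"type":"number"}},"required":["series"]}

```bash
mkdir -p pics; cat > h.py <<'E'
import numpy as np, cv2, json
from plant import *
R=lambda v: cv2.Rodrigues(np.array(v,float))[0]
def cam(name):
    s=read_state(); c=read_camera(name); K=np.array(c["intrinsics"])
    if name=="wrist":
        T=np.array(c["tool_from_camera"]); Rt=R(s["orientation"]); p=np.array(s["tool_pos"])
        Rc=Rt@T[:3,:3]; o=p+Rt@T[:3,3]
    else:
        Rw=R(c["rvec"]); Rc=Rw.T; o=-Rc@np.array(c["tvec"]).ravel()
    return c["pixels"],dict(K=K,Rc=Rc,o=o)
def ray(m,uv):
    d=m["Rc"]@np.linalg.inv(m["K"])@np.array([uv[0],uv[1],1.]); return m["o"],d/np.linalg.norm(d)
def onz(m,uv,z):
    o,d=ray(m,uv); return o+d*(z-o[2])/d[2]
def tri(obs):
    A=np.zeros((3,3));b=np.zeros(3);L=[]
    for m,uv in obs:
        o,d=ray(m,uv);P=np.eye(3)-np.outer(d,d);A+=P;b+=P@o
    x=np.linalg.solve(A,b)
    return x,[float(np.linalg.norm((np.eye(3)-np.outer(ray(m,uv)[1],ray(m,uv)[1]))@(x-m["o"]))) for m,uv in obs]
def proj(m,X):
    c=m["Rc"].T@(np.array(X)-m["o"]); q=m["K"]@c; return q[:2]/q[2]
def save(n,im): cv2.imwrite(f"pics/{n}.png",im)
def st():
    s=read_state(); Rt=R(s["orientation"])
    print("t",round(s["t"],2),"p",np.round(s["tool_pos"],4),"x",np.round(Rt[:,0],3),"y",np.round(Rt[:,1],3),"op",round(float(s["opening"]),4),"F",np.round(s["force"],1),"q",np.round(s["q"],2)); return s,Rt
E
python3 - <<'E'
from h import *
st()
for n in("scene","top","wrist"):
    im,m=cam(n); save(n+"0",im); print(n,m["o"],m["Rc"][:,2],m["K"][0,0])
    np.save(n+"0.npy",m,allow_pickle=True)
E
```

```text
t 0.0 p [0.1758 0.5731 0.2176] x [-0.001 -0.002 -1.   ] y [ 0.293  0.956 -0.002] op 0.0928 F [-0.5 -0.7 -0.7] q [ 1.19  0.13  1.49  0.    1.52 -0.09]
scene [1.85555537 0.3215856  0.98954598] [-0.81114522 -0.19998641 -0.54958973] 525.8641863696063
top [0.34108686 0.02841173 1.64251447] [ 0.13640154 -0.01096859 -0.99059291] 524.9173473117717
wrist [0.11214001 0.59265333 0.38295421] [ 0.22941238 -0.07184071 -0.97067444] 369.0187807624331
```

View pics/scene0.png

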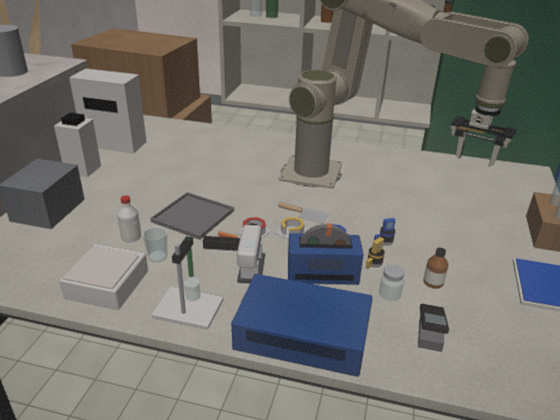

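View pics/top0.png

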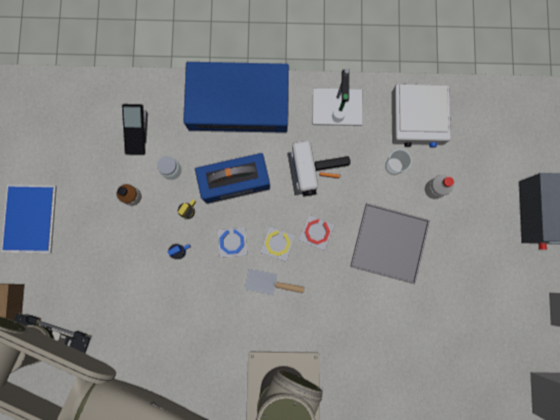

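Both pictures show a blue carrier (top 178,251) and a yellow one (187,210), with no red one visible. The sockets are blue (232,242), yellow (278,243) and red (317,232). The tray is at about (390,243), the reader at (305,168) with its grip to the right, and the light box at (233,178) with its orange mark near the top.

```bash
python3 - <<'E'
from h import *
T=cv2.imread("pics/top0.png");S=cv2.imread("pics/scene0.png")
mt=np.load("top0.npy",allow_pickle=True).item();ms=np.load("scene0.npy",allow_pickle=True).item()
def blobs(im,lo,hi,roi,mn=12):
    x0,y0,x1,y1=roi; hsv=cv2.cvtColor(im,cv2.COLOR_BGR2HSV)
    M=np.zeros(im.shape[:2],np.uint8); M[y0:y1,x0:x1]=cv2.inRange(hsv,lo,hi)[y0:y1,x0:x1]
    n,l,s,c=cv2.connectedComponentsWithStats(M)
    return [(s[i][:5].tolist(),c[i].round(1).tolist()) for i in range(1,n) if s[i][4]>=mn],l
col=dict(blue=((100,120,60),(130,255,255)),yellow=((20,110,90),(35,255,255)),red=((0,140,90),(6,255,255)),red2=((172,140,90),(180,255,255)),orange=((6,150,120),(16,255,255)))
for k,(lo,hi) in col.items():
    print(k,"TOP");[print("  ",b,np.round(onz(mt,b[1],.034),3)) for b in blobs(T,lo,hi,(100,130,460,300))[0]]
    print(k,"SCENE");[print("  ",b,np.round(onz(ms,b[1],.034),3)) for b in blobs(S,lo,hi,(140,190,460,300))[0]]
# tray
g=cv2.cvtColor(T,cv2.COLOR_BGR2GRAY);M=np.zeros_like(g);M[195:290,340:440]=(g[195:290,340:440]<120)*255
c=max(cv2.findContours(M,0,2)[0],key=cv2.contourArea);r=cv2.minAreaRect(c);print("tray",r,[onz(mt,p,.018).round(3) for p in cv2.boxPoints(r)])
# box top
for nm,hi in(("box",1),):
    b,l=blobs(T,*col["blue"],(190,150,275,205));i=max(range(1,l.max()+1),key=lambda i:(l==i).sum())
    r=cv2.minAreaRect(cv2.findContours((l==i).astype(np.uint8),0,2)[0][0]);print("box",r,[onz(mt,p,.115).round(3) for p in cv2.boxPoints(r)])
save("crop",cv2.resize(T[130:290,110:340],None,fx=3.4,fy=3.4,interpolation=cv2.INTER_CUBIC))
E
```

```text
blue TOP
   ([430, 142, 7, 5, 31], [433.0, 144.1]) [ 0.757 -0.461  0.034]
   ([195, 154, 74, 46, 1434], [232.0, 177.1]) [0.638 0.169 0.034]
   ([220, 230, 24, 24, 159], [231.2, 242.3]) [0.436 0.165 0.034]
   ([168, 245, 13, 11, 91], [174.1, 250.1]) [0.409 0.338 0.034]
   ([182, 245, 8, 6, 23], [185.6, 247.1]) [0.418 0.303 0.034]
blue SCENE
   ([384, 219, 11, 3, 28], [388.9, 220.0]) [0.324 0.33  0.034]
   ([337, 225, 9, 6, 14], [341.4, 227.1]) [0.413 0.183 0.034]
   ([243, 234, 129, 66, 3518], [307.9, 276.4]) [0.693 0.13  0.034]
   ([375, 235, 6, 3, 12], [376.8, 235.7]) [0.429 0.3   0.034]
yellow TOP
   ([190, 200, 5, 6, 19], [192.0, 202.4]) [0.556 0.29  0.034]
   ([178, 203, 11, 12, 75], [182.8, 208.5]) [0.537 0.317 0.034]
   ([266, 231, 24, 25, 142], [277.2, 243.6]) [0.434 0.024 0.034]
yellow SCENE
   ([281, 217, 23, 13, 106], [292.4, 223.0]) [0.435 0.024 0.034]
   ([372, 237, 12, 17, 104], [376.7, 244.8]) [0.48  0.305 0.034]
   ([366, 253, 17, 15, 79], [371.3, 259.7]) [0.562 0.297 0.034]
red TOP
   ([444, 178, 10, 8, 63], [448.2, 181.4]) [ 0.638 -0.506  0.034]
   ([305, 220, 24, 24
[... 186 characters left out ...]
6, 172.0]) [0.654 0.183 0.034]
   ([320, 173, 19, 5, 45], [328.9, 174.7]) [ 0.652 -0.133  0.034]
orange SCENE
   ([327, 224, 4, 11, 27], [328.7, 228.7]) [0.434 0.145 0.034]
   ([219, 232, 17, 6, 39], [226.4, 234.4]) [ 0.56  -0.163  0.034]
tray ((389.7353515625, 243.058837890625), (66.93983459472656, 66.21221923828125), 14.03624439239502) [array([ 0.367, -0.199,  0.018]), array([ 0.568, -0.249,  0.018]), array([ 0.521, -0.452,  0.018]), array([ 0.321, -0.398,  0.018])]
box ((231.83302307128906, 176.26522827148438), (32.622623443603516, 69.32308197021484), 77.19573211669922) [array([0.648, 0.274, 0.115]), array([0.699, 0.075, 0.115]), array([0.603, 0.051, 0.115]), array([0.554, 0.249, 0.115])]
```

View pics/crop.png

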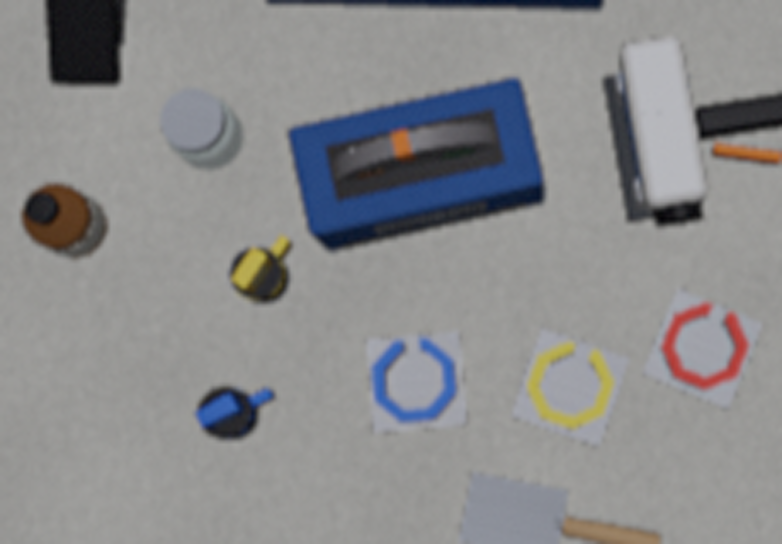

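The crop shows slots opening towards the top of the picture, which is world +x. The reader's grip points to -y, and the wheel's orange mark is nearly up, at (402,145). I'll move above the wheel for a close look.

apply_moves(series=[{"jaw": -1,"linear": [-0.1,0,0],"roll": 0},{"jaw": -1,"linear": [-0.2,-0.05,0.1],"roll": 0.3},{"jaw": -1,"linear": [-0.22,-0.1,0.2],"roll": 0.6},{"jaw": -1,"linear": [-0.22,-0.15,0.3],"roll": 0.9},{"jaw": -1,"linear": [-0.22,-0.2,0.4],"roll": 1},{"jaw": -1,"linear": [-0.22,-0.24,0.5],"roll": 1},{"jaw": -1,"linear": [-0.22,-0.28,0.58],"roll": 1},{"jaw": -1,"linear": [-0.22,-0.33,0.67],"roll": 1},{"jaw": -1,"linear": [-0.22,-0.37,0.76],"roll": 1},{"jaw": -1,"linear": [-0.22,-0.41,0.85],"roll": 1},{"jaw": -1,"linear": [-0.22,-0.435,0.907],"roll": 1},{"jaw": -1,"linear": [-0.22,-0.435,0.907],"roll": 1},{"jaw": -1,"linear": [-0.22,-0.435,0.907],"roll": 1},{"jaw": -1,"linear": [-0.22,-0.435,0.907],"roll": 1}], force=30)

```text
t: 1.9
tool_pos: [0.6189, 0.1653, 0.3506]
orientation: [0.64, 1.474, -0.641]
force: [-0.4, -0.3, -0.1]
opening: 0.0933
```

apply_moves(series=[{"jaw": -1,"linear": [0,0,0],"roll": 0.3},{"jaw": -1,"linear": [0,0,0],"roll": 0.6},{"jaw": -1,"linear": [0,0,0],"roll": 0.957},{"jaw": -1,"linear": [0,0,0],"roll": 0.957},{"jaw": -1,"linear": [0,0,0],"roll": 0.957}])

```text
t: 2.52
tool_pos: [0.6185, 0.166, 0.3511]
orientation: [1.019, 1.318, -1.019]
force: [-0.5, 0.9, -0.2]
opening: 0.0933
```

```bash
python3 - <<'E'
from h import *
st(); im,m=cam("wrist"); save("w1",im); np.save("w1.npy",m,allow_pickle=True); print(m["o"])
E
```

```text
t 2.52 p [0.6185 0.166  0.3511] x [ 0.    -0.001 -1.   ] y [0.968 0.252 0.   ] op 0.0933 F [-0.5  0.9 -0.2] q [ 0.18  0.23  1.14 -0.    1.77 -0.07]
[0.60112661 0.22997302 0.51624088]
```

View pics/w1.png

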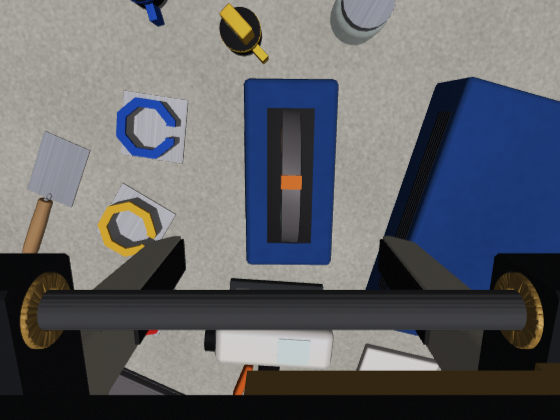

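The wrist view shows the light box top at about x 245-338, y 79-264, the wheel on column ~291, and orange at (291,183). The yellow carrier is at (240,28), the blue socket at (150,128) and the yellow socket at (128,228).

```bash
python3 - <<'E'
from h import *
im=cv2.imread("pics/w1.png");m=np.load("w1.npy",allow_pickle=True).item();hsv=cv2.cvtColor(im,cv2.COLOR_BGR2HSV)
def big(lo,hi,roi):
    x0,y0,x1,y1=roi;M=np.zeros(hsv.shape[:2],np.uint8);M[y0:y1,x0:x1]=cv2.inRange(hsv,lo,hi)[y0:y1,x0:x1]
    return max(cv2.findContours(M,0,1)[0],key=cv2.contourArea)
c=big((100,100,40),(130,255,255),(235,70,350,275));r=cv2.minAreaRect(c);print(r)
P=cv2.boxPoints(r);ap=cv2.approxPolyDP(cv2.convexHull(c),5,True)[:,0];print(ap.tolist(),[onz(m,p,.115).round(4).tolist() for p in ap])
W=np.array([onz(m,p,.115) for p in ap]);print("centre",W.mean(0))
rr=cv2.minAreaRect(W[:,:2].astype(np.float32)*1000);print("rect mm",rr)
o=big((4,120,100),(18,255,255),(260,150,320,220));print("or",cv2.boundingRect(o));mo=o[:,0].mean(0);print(onz(m,mo,.174))
k=cv2.inRange(hsv,(0,0,55),(180,70,255))[105:245,262:318];ys,xs=np.where(k>0)
for y in (115,140,160,220,235):
    q=xs[ys==y-105]+262; print(y,q.min(),q.max() , len(q))
for n,lo,hi,roi,z in(("bs",(100,120,80),(130,255,255),(105,85,195,170),.034),("ys",(18,120,90),(35,255,255),(90,185,175,262),.034),("yc",(20,110,90),(35,255,255),(205,0,290,70),.088)):
    c=big(lo,hi,roi);(u,v),rad=cv2.minEnclosingCircle(c);print(n,(u,v,rad),onz(m,(u,v),z).round(4),cv2.boundingRect(c))
E
```

```text
((290.5, 171.5), (185.0, 93.0), 90.0)
[[335, 80], [329, 262], [249, 263], [244, 83]] [[0.6471, 0.2748, 0.115], [0.6982, 0.0794, 0.115], [0.6081, 0.0547, 0.115], [0.5567, 0.2482, 0.115]]
centre [0.62751717 0.16426842 0.115     ]
rect mm ((627.6183471679688, 164.74595642089844), (94.22898864746094, 202.7743682861328), 14.893691062927246)
or (281, 175, 21, 15)
[0.62631253 0.16988317 0.174     ]Traceback (most recent call last):
  File "<stdin>", line 13, in <module>
    return umr_minimum(a, axis, None, out, keepdims, initial, where)
ValueError: zero-size array to reduction operation minimum which has no identity
```

Axle at (0.6275, 0.1645), light box yaw about 14.6°, and orange about 4° towards +y. I'll pinch the wheel at -40° and carry it to +40° towards world +y.

apply_moves(series=[{"jaw": -0.2,"linear": [0.08,0.0138,0.0727],"roll": 0},{"jaw": -0.2,"linear": [0.16,0.0138,0.0727],"roll": 0},{"jaw": -0.2,"linear": [0.24,0.0138,0.0727],"roll": 0},{"jaw": -0.2,"linear": [0.28,0.0138,0.0727],"roll": 0},{"jaw": -0.2,"linear": [0.32,0.0138,0.0727],"roll": 0},{"jaw": -0.2,"linear": [0.35,0.0138,0.0727],"roll": 0},{"jaw": -0.2,"linear": [0.371,0.0138,0.0727],"roll": 0},{"jaw": -0.2,"linear": [0.371,0.0138,0.0727],"roll": 0},{"jaw": 1,"linear": [0.371,0.0138,0.0727],"roll": 0},{"jaw": 1,"linear": [0.371,0.0138,0.0727],"roll": 0},{"jaw": 1,"linear": [0.371,0.0138,0.0727],"roll": 0},{"jaw": 1,"linear": [0.371,0.0138,0.0727],"roll": 0},{"jaw": 1,"linear": [0.371,0.0138,0.0727],"roll": 0},{"jaw": 1,"linear": [0.371,0.0138,0.0727],"roll": 0}], force=15)

```text
t: 4.32
tool_pos: [0.638, 0.1256, 0.1286]
orientation: [1.02, 1.317, -1.02]
force: [1.0, 0.4, 1.1]
opening: 0.0176
```

apply_moves(series=[{"jaw": 1,"linear": [-0.0103,0,-0.0148],"roll": 0},{"jaw": 1,"linear": [-0.0179,0,-0.0312],"roll": 0},{"jaw": 1,"linear": [-0.0226,0,-0.0485],"roll": 0},{"jaw": 1,"linear": [-0.0242,0,-0.0665],"roll": 0},{"jaw": 1,"linear": [-0.0226,0,-0.0845],"roll": 0},{"jaw": 1,"linear": [-0.0179,0,-0.1018],"roll": 0},{"jaw": 1,"linear": [-0.0103,0,-0.1182],"roll": 0},{"jaw": 1,"linear": [0,0,-0.133],"roll": 0},{"jaw": 1,"linear": [0,0,-0.133],"roll": 0},{"jaw": 1,"linear": [0,0,-0.133],"roll": 0},{"jaw": 0.2,"linear": [0,0,-0.133],"roll": 0},{"jaw": 0.2,"linear": [0,0,-0.133],"roll": 0},{"jaw": 0.2,"linear": [-0.1,0,-0.133],"roll": 0},{"jaw": 0.2,"linear": [-0.2,0,-0.1],"roll": 0},{"jaw": 0.2,"linear": [-0.3,0,-0.067],"roll": 0},{"jaw": 0.2,"linear": [-0.371,0,-0.067],"roll": 0},{"jaw": 0.2,"linear": [-0.371,0,-0.067],"roll": 0},{"jaw": 0.2,"linear": [-0.371,0,-0.067],"roll": 0}])

```text
t: 6.58
tool_pos: [0.6273, 0.1647, 0.3498]
orientation: [1.019, 1.319, -1.021]
force: [-1.0, 0.5, 0.1]
opening: 0.0373
```

```bash
python3 - <<'E'
from h import *
st(); im,m=cam("wrist"); np.save("w2.npy",m,allow_pickle=True);cv2.imwrite("pics/w2full.png",im); save("w2",cv2.resize(im[0:290,60:360],None,fx=2,fy=2)); print(m["o"])
E
```

```text
t 6.58 p [0.6273 0.1647 0.3498] x [-0.001 -0.001 -1.   ] y [ 0.968  0.251 -0.001] op 0.0373 F [-1.   0.5  0.1] q [ 0.18  0.25  1.11 -0.    1.78 -0.08]
[0.61015053 0.22868    0.51499243]
```

View pics/w2.png

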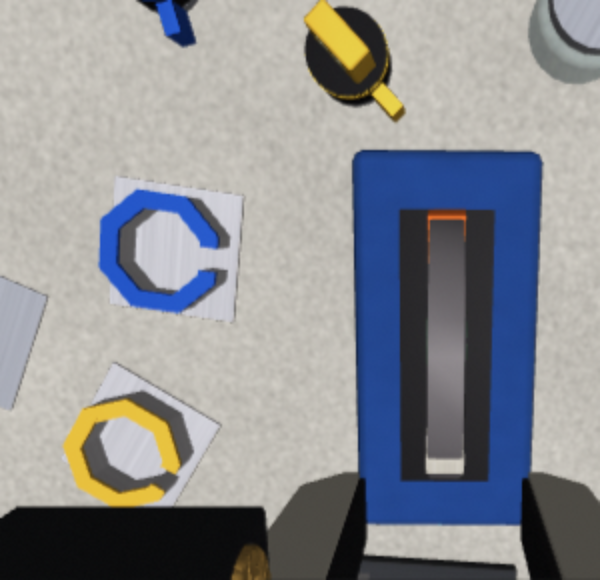

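White came up at the bottom (crop (445,465)) and orange went to the top (447,218), so the guessed sense is right. I'll get the angle from the stripe's edges by casting rays onto the rim cylinder.

```bash
cat >> h.py <<'E'
AX=np.array([.6275,.1645,.100]);YL=np.array([-.252,.968,0])
def rim(m,uv,r=.075):
    o,d=ray(m,uv);p=o-AX;q=np.array([p@YL,p[2]]);e=np.array([d@YL,d[2]])
    a,b,c=e@e,q@e,q@q-r*r;t=(-b-np.sqrt(max(0,b*b-a*c)))/a;h=q+t*e;return np.degrees(np.arctan2(h[0],h[1]))
E
python3 - <<'E'
from h import *
im=cv2.imread("pics/w2full.png");m=np.load("w2.npy",allow_pickle=True).item()
print([ (v,im[v,283].tolist()) for v in list(range(103,112))+list(range(224,241))])
for v in (107,108,109,227,228,229,230,236,237,238): print(v,rim(m,(283,v)))
E
```

```text
[(103, [139, 70, 39]), (104, [96, 62, 64]), (105, [23, 49, 101]), (106, [18, 51, 116]), (107, [25, 67, 151]), (108, [44, 110, 224]), (109, [47, 91, 175]), (110, [60, 58, 60]), (111, [62, 61, 63]), (224, [97, 94, 99]), (225, [97, 93, 97]), (226, [95, 92, 96]), (227, [94, 91, 95]), (228, [98, 95, 99]), (229, [137, 140, 144]), (230, [190, 201, 206]), (231, [189, 200, 204]), (232, [186, 197, 201]), (233, [186, 197, 202]), (234, [186, 197, 202]), (235, [186, 197, 202]), (236, [171, 181, 186]), (237, [72, 70, 73]), (238, [66, 63, 66]), (239, [48, 47, 48]), (240, [72, 45, 36])]
107 71.77307607572831
108 69.42231224792799
109 67.3362217344661
227 -38.392087480700965
228 -39.8017139150754
229 -41.28042744061825
230 -42.83996478071292
236 -55.41147038328499
237 -58.82094940395818
238 -63.85237595731615
```

apply_moves(series=[{"jaw": 0,"linear": [0.1,0,0.0517],"roll": 0},{"jaw": 0,"linear": [0.2,0,0.0517],"roll": 0},{"jaw": 0,"linear": [0.26,0,0.0517],"roll": 0},{"jaw": 0,"linear": [0.31,0,0.0517],"roll": 0},{"jaw": 0,"linear": [0.34,0,0.0517],"roll": 0},{"jaw": 0,"linear": [0.3585,0,0.0517],"roll": 0},{"jaw": 0,"linear": [0.3585,0,0.0517],"roll": 0},{"jaw": 1,"linear": [0.3585,0,0.0517],"roll": 0},{"jaw": 1,"linear": [0.3585,0,0.0517],"roll": 0},{"jaw": 1,"linear": [0.3585,0,0.0517],"roll": 0},{"jaw": 1,"linear": [0.3585,0,0.0517],"roll": 0},{"jaw": 1,"linear": [0.3585,0,0.0517],"roll": 0},{"jaw": 1,"linear": [0.3585,0,0.0517],"roll": 0}], force=15)

```text
t: 8.25
tool_pos: [0.6356, 0.1347, 0.1346]
orientation: [1.02, 1.318, -1.02]
force: [6.3, 1.8, -1.7]
opening: 0.0181
```

apply_moves(series=[{"jaw": 1,"linear": [-0.0076,0,-0.0163],"roll": 0},{"jaw": 1,"linear": [-0.0123,0,-0.0337],"roll": 0},{"jaw": 1,"linear": [-0.0138,0,-0.0517],"roll": 0},{"jaw": 1,"linear": [-0.0123,0,-0.0697],"roll": 0},{"jaw": 1,"linear": [-0.0076,0,-0.087],"roll": 0},{"jaw": 1,"linear": [-0.0049,0,-0.0937],"roll": 0},{"jaw": 1,"linear": [-0.0049,0,-0.0937],"roll": 0},{"jaw": 1,"linear": [-0.0049,0,-0.0937],"roll": 0},{"jaw": 1,"linear": [-0.0049,0,-0.0937],"roll": 0},{"jaw": 0,"linear": [-0.0049,0,-0.0937],"roll": 0},{"jaw": 0,"linear": [-0.0049,0,-0.0937],"roll": 0},{"jaw": 0,"linear": [-0.0049,0,-0.0937],"roll": 0},{"jaw": 0,"linear": [-0.1,0,-0.0937],"roll": 0},{"jaw": 0,"linear": [-0.2,0,-0.0937],"roll": 0},{"jaw": 0,"linear": [-0.3,0,-0.0937],"roll": 0},{"jaw": 0,"linear": [-0.35,0,-0.0937],"roll": 0},{"jaw": 0,"linear": [-0.35,0,-0.0937],"roll": 0},{"jaw": 0,"linear": [-0.35,0,-0.0937],"roll": 0}])

```text
t: 10.5
tool_pos: [0.6209, 0.1891, 0.3427]
orientation: [1.019, 1.319, -1.022]
force: [-0.3, 0.7, -1.0]
opening: 0.0465
```

```bash
python3 - <<'E'
from h import *
st(); im,m=cam("wrist"); np.save("w3.npy",m,allow_pickle=True);save("w3",im)
top=[proj(m,AX+YL*.075*np.sin(a)+[0,0,.075*np.cos(a)]) for a in np.radians([-40,0,40])];print(np.round(top,1))
u=int(top[1][0]);g=im[:,u].astype(int).min(1)
w=[v for v in range(90,260) if g[v]>150];print(w and (min(w),max(w),len(w)));print([round(rim(m,(u,v)),1) for v in ((min(w)-.5,max(w)+.5) if w else ())])
E
```

```text
t 10.5 p [0.6209 0.1891 0.3427] x [-0.001 -0.001 -1.   ] y [ 0.968  0.251 -0.002] op 0.0465 F [-0.3  0.7 -1. ] q [ 0.22  0.25  1.13 -0.    1.76 -0.04]
[[282.4 254.1]
 [282.4 212.7]
 [282.4 158.9]]
(90, 221, 24)
[np.float64(86.8), np.float64(-6.7)]
```

```bash
python3 - <<'E'
from h import *
im=cv2.imread("pics/w3.png");m=np.load("w3.npy",allow_pickle=True).item()
print([(v,int(im[v,282].min())) for v in range(190,240,1)])
for v in range(200,232,2): print(v,round(rim(m,(282,v)),1),end=" ")
E
```

```text
[(190, 115), (191, 116), (192, 117), (193, 118), (194, 120), (195, 122), (196, 122), (197, 123), (198, 124), (199, 125), (200, 126), (201, 127), (202, 129), (203, 129), (204, 129), (205, 130), (206, 127), (207, 128), (208, 168), (209, 217), (210, 217), (211, 217), (212, 216), (213, 216), (214, 216), (215, 216), (216, 216), (217, 216), (218, 216), (219, 216), (220, 212), (221, 182), (222, 115), (223, 112), (224, 111), (225, 111), (226, 109), (227, 108), (228, 106), (229, 106), (230, 104), (231, 103), (232, 102), (233, 102), (234, 101), (235, 101), (236, 100), (237, 99), (238, 99), (239, 98)]
200 9.2 202 7.8 204 6.4 206 4.9 208 3.5 210 2.0 212 0.6 214 -0.9 216 -2.4 218 -4.0 220 -5.5 222 -7.0 224 -8.6 226 -10.3 228 -11.9 230 -13.6
```

White's stripe spans 3.7° to -6.7°, so its centre is at -1.5° and it counts as up. Next is a close look at the carriers, then the sockets, from two wrist poses.

apply_moves(series=[{"jaw": -0.2,"linear": [0,-0.06,-0.056],"roll": 0},{"jaw": -0.2,"linear": [0,-0.12,-0.112],"roll": 0},{"jaw": -0.2,"linear": [0,-0.1815,-0.169],"roll": 0},{"jaw": -0.2,"linear": [0,-0.1815,-0.169],"roll": 0},{"jaw": -0.2,"linear": [0,-0.1815,-0.169],"roll": 0}])

```text
t: 11.18
tool_pos: [0.4894, 0.2596, 0.3407]
orientation: [1.016, 1.321, -1.024]
force: [1.0, -0.6, -0.8]
opening: 0.0557
```

```bash
python3 - <<'E'
from h import *
st(); im,m=cam("wrist"); np.save("w4.npy",m,allow_pickle=True);save("w4",im)
im,m=cam("top"); save("top1",im)
E
```

```text
t 11.18 p [0.4894 0.2596 0.3407] x [-0.004 -0.002 -1.   ] y [ 0.968  0.252 -0.005] op 0.0557 F [ 1.  -0.6 -0.8] q [ 0.4  -0.01  1.41 -0.    1.74  0.14]
```

View pics/w4.png

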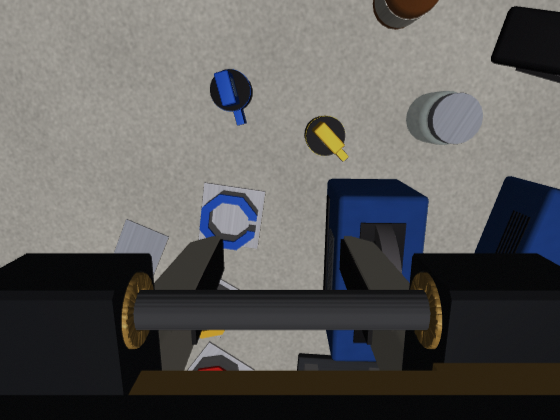

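The picture shows blue's bar at (226,89) with its rib at (240,117), yellow's bar at (329,138) with its rib at (342,156), and the blue socket at (230,220). Next I compute poses, with heights triangulated across the wrist views.

```bash
cat >> h.py <<'E'
COL=dict(blue=((100,130,60),(130,255,255)),yellow=((18,120,80),(36,255,255)),red=((0,140,70),(8,255,255)))
def mask(im,c,roi):
    x0,y0,x1,y1=roi;M=np.zeros(im.shape[:2],np.uint8);M[y0:y1,x0:x1]=cv2.inRange(cv2.cvtColor(im,cv2.COLOR_BGR2HSV),*COL[c])[y0:y1,x0:x1];return M
def socket(im,m,c,roi,z=.034):
    ys,xs=np.where(mask(im,c,roi)); P=np.array([onz(m,p,z)[:2] for p in zip(xs,ys)])
    (cx,cy),r=cv2.minEnclosingCircle((P*1000).astype(np.float32)); C=np.array([cx,cy])/1000
    uv=cv2.minEnclosingCircle(np.c_[xs,ys].astype(np.float32))[0]
    rr=np.linalg.norm(P-C,axis=1);a=np.sort(np.arctan2(*(P-C)[(rr>.029)&(rr<.036)].T[::-1]));g=np.diff(np.r_[a,a[0]+2*np.pi]);i=g.argmax()
    print("socket",c,"C",C.round(4),"r",round(r,1),"slot yaw",round(np.degrees(a[i]+g[i]/2),1),"gap",round(np.degrees(g[i]),1));return uv
def carrier(im,m,c,roi,thr=None,z=.088):
    M=mask(im,c,roi);V=im.max(2);n,l,s,_=cv2.connectedComponentsWithStats(M);i=1+s[1:,4].argmax();v=V[l==i]
    t=thr or cv2.threshold(v.reshape(-1,1),0,255,cv2.THRESH_OTSU)[0]
    B=((l==i)&(V>t)).astype(np.uint8);c0=max(cv2.findContours(B,0,1)[0],key=cv2.contourArea)
    W=np.array([onz(m,p,z)[:2]*1000 for p in c0[:,0]],np.float32);r=cv2.minAreaRect(W);b=cv2.boxPoints(r)
    e=max((b[1]-b[0],b[2]-b[1]),key=np.linalg.norm);yaw=np.degrees(np.arctan2(e[1],e[0]))
    print("carrier",c,"otsu",t,"C",np.round(r[0],1),"size",np.round(r[1],1),"bar yaw",round(float(yaw),1)); return cv2.minAreaRect(c0)[0]
E
python3 - <<'E'
from h import *
L=lambda n:np.load(n,allow_pickle=True).item()
w4,m4=cv2.imread("pics/w4.png"),L("w4.npy");w2,m2=cv2.imread("pics/w2full.png"),L("w2.npy");w1,m1=cv2.imread("pics/w1.png"),L("w1.npy");w3,m3=cv2.imread("pics/w3.png"),L("w3.npy")
y4=carrier(w4,m4,"yellow",(300,100,370,170));y1=carrier(w1,m1,"yellow",(205,0,290,70));print("tri y",tri([(m4,y4),(m1,y1)]))
b4=carrier(w4,m4,"blue",(195,60,260,130))
s4=socket(w4,m4,"blue",(192,180,270,252));s2=socket(w2,m2,"blue",(100,85,180,165));s1=socket(w1,m1,"blue",(105,85,190,170));print("tri bs",tri([(m4,s4),(m2,s2),(m1,s1)]))
t2=socket(w2,m2,"yellow",(85,190,158,252));t1=socket(w1,m1,"yellow",(90,190,175,262));print("tri ys",tri([(m2,t2),(m1,t1)]))
for c,m,uv in(("y",m4,(342,156)),("b",m4,(240,117))): print("rib",c,onz(m,uv,.032))
E
```

```text
carrier yellow otsu 153.0 C [535.5 305.7] size [14.4 46.8] bar yaw -31.6
carrier yellow otsu 160.0 C [530.4 308.7] size [14.6 34.4] bar yaw -32.0
tri y (array([0.53296749, 0.30632904, 0.10276492]), [0.00016734579099460847, 0.00016734579099469537])
carrier blue otsu 129.0 C [405.  332.1] size [14.4 34. ] bar yaw -61.6
socket blue C [0.4379 0.1672] r 39.8 slot yaw -107.1 gap 32.8
socket blue C [0.4383 0.1664] r 39.8 slot yaw 6.1 gap 27.4
socket blue C [0.4383 0.1661] r 39.9 slot yaw 6.8 gap 25.0
tri bs (array([0.43718969, 0.16624607, 0.03265782]), [6.433294652055702e-05, 0.0001922767042538824, 0.00012798204994970546])
socket yellow C [0.436  0.0262] r 40.1 slot yaw -19.3 gap 23.9
socket yellow C [0.4356 0.0256] r 40.2 slot yaw -18.7 gap 26.2
tri ys (array([0.43314795, 0.02371279, 0.02636591]), [0.00039905867039324877, 0.0003990586703932524])
rib y [0.55992728 0.28934516 0.032     ]
rib b [0.42239003 0.30382937 0.032     ]
```

apply_moves(series=[{"jaw": -0.2,"linear": [0,0.04,-0.03],"roll": -0.3},{"jaw": -0.2,"linear": [0.1,0.0867,-0.062],"roll": -0.6},{"jaw": -0.2,"linear": [0.2,0.0867,-0.062],"roll": -0.9},{"jaw": -0.2,"linear": [0.234,0.0867,-0.062],"roll": -1},{"jaw": -0.2,"linear": [0.234,0.0867,-0.062],"roll": -1},{"jaw": -0.2,"linear": [0.234,0.0867,-0.062],"roll": -1}])

```text
t: 12.02
tool_pos: [0.5319, 0.3077, 0.2019]
orientation: [0.621, 1.481, -0.624]
force: [0.2, -1.1, 0.2]
opening: 0.0554
```

apply_moves(series=[{"jaw": -0.2,"linear": [0,0,0],"roll": -0.3},{"jaw": -0.2,"linear": [0,0,0],"roll": -0.447},{"jaw": -0.2,"linear": [0,0,0],"roll": -0.447},{"jaw": -0.2,"linear": [0,0,0],"roll": -0.447}])

```text
t: 12.52
tool_pos: [0.5326, 0.3079, 0.2034]
orientation: [0.442, 1.525, -0.443]
force: [-0.7, 0.6, 0.1]
opening: 0.056
```

```bash
python3 - <<'E'
from h import *
s,Rt=st(); im,m=cam("wrist"); np.save("w5.npy",m,allow_pickle=True);save("w5",im)
p=proj(m,[.5304,.3087,.088]).astype(int);print(p)
y5=carrier(im,m,"yellow",(p[0]-60,p[1]-70,p[0]+60,min(p[1]+60,300)))
m4=np.load("w1.npy",allow_pickle=True).item();w=cv2.imread("pics/w1.png");y1=carrier(w,m4,"yellow",(205,0,290,70));print(tri([(m,y5),(m4,y1)]))
save("w5c",cv2.resize(im[60:300,140:420],None,fx=2,fy=2))
E
```

```text
t 12.53 p [0.5326 0.3079 0.2034] x [-0.    -0.001 -1.   ] y [ 0.535  0.845 -0.001] op 0.056 F [-0.7  0.6  0.1] q [ 0.44  0.18  1.46 -0.    1.5  -0.57]
[281 196]
carrier yellow otsu 160.0 C [532.8 307. ] size [14.  40.2] bar yaw -32.0
carrier yellow otsu 160.0 C [530.4 308.7] size [14.6 34.4] bar yaw -32.0
(array([0.531351  , 0.30788264, 0.09357458]), [4.52980483040069e-06, 4.529804830394394e-06])
```

View pics/w5c.png

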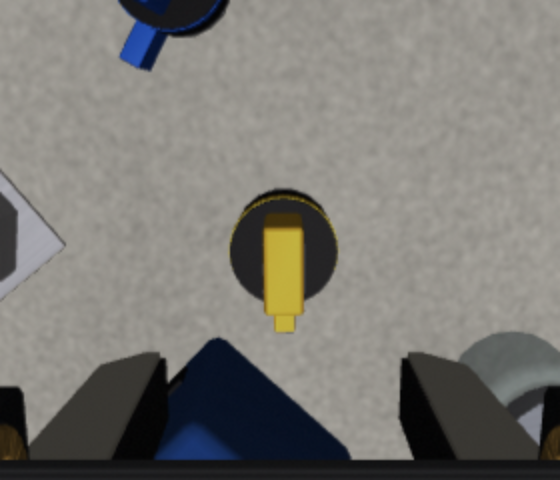

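Bar top is centred at px (282,195.5), which agrees with (0.5304, 0.3087) and a bar yaw of -32°. I'll grasp it.

apply_moves(series=[{"jaw": -0.2,"linear": [0.08,0,-0.004],"roll": 0},{"jaw": -0.2,"linear": [0.15,0,-0.004],"roll": 0},{"jaw": -0.2,"linear": [0.2,0,-0.004],"roll": 0},{"jaw": -0.2,"linear": [0.23,0,-0.004],"roll": 0},{"jaw": -0.2,"linear": [0.247,0,-0.004],"roll": 0},{"jaw": -0.2,"linear": [0.247,0,-0.004],"roll": 0},{"jaw": 1,"linear": [0.247,0,-0.004],"roll": 0},{"jaw": 1,"linear": [0.247,0,-0.004],"roll": 0},{"jaw": 1,"linear": [0.247,0,-0.004],"roll": 0},{"jaw": 1,"linear": [0.247,0,-0.004],"roll": 0},{"jaw": 1,"linear": [0.247,0,-0.004],"roll": 0},{"jaw": 1,"linear": [0.247,0,-0.004],"roll": 0},{"jaw": 1,"linear": [0.247,0,-0.004],"roll": 0}], force=35)

```text
t: 14.2
tool_pos: [0.5302, 0.3091, 0.0549]
orientation: [0.441, 1.526, -0.443]
force: [-0.7, -0.3, 2.2]
opening: 0.0159
```

apply_moves(series=[{"jaw": 1,"linear": [-0.05,0,0],"roll": 0},{"jaw": 1,"linear": [-0.13,0,0],"roll": 0},{"jaw": 1,"linear": [-0.22,0,0],"roll": 0},{"jaw": 1,"linear": [-0.3,0,0],"roll": 0},{"jaw": 1,"linear": [-0.333,0,0],"roll": 0},{"jaw": 1,"linear": [-0.333,0,0],"roll": 0}])

```text
t: 14.95
tool_pos: [0.5309, 0.3095, 0.2552]
orientation: [0.442, 1.525, -0.442]
force: [-0.3, -0.5, -2.5]
opening: 0.0161
```

```bash
python3 - <<'E'
from h import *
s,Rt=st(); d=np.array([.4358,.0258,.2])-s["tool_pos"]; print((Rt.T@d/.6).round(4))
E
```

```text
t 14.95 p [0.5309 0.3095 0.2552] x [ 0.001 -0.    -1.   ] y [0.535 0.845 0.   ] op 0.0161 F [-0.3 -0.5 -2.5] q [ 0.44  0.16  1.39 -0.    1.59 -0.56]
[ 0.0918 -0.4843  0.1188]
```

apply_moves(series=[{"jaw": 1,"linear": [0,-0.06,0.015],"roll": 0},{"jaw": 1,"linear": [0,-0.14,0.034],"roll": -0.1},{"jaw": 1,"linear": [0,-0.22,0.054],"roll": -0.2},{"jaw": 1,"linear": [0,-0.3,0.074],"roll": -0.3},{"jaw": 1,"linear": [0,-0.38,0.093],"roll": -0.4},{"jaw": 1,"linear": [0,-0.44,0.108],"roll": -0.433},{"jaw": 1,"linear": [0.06,-0.4843,0.1188],"roll": -0.433},{"jaw": 1,"linear": [0.14,-0.4843,0.1188],"roll": -0.433},{"jaw": 1,"linear": [0.2,-0.4843,0.1188],"roll": -0.433},{"jaw": 1,"linear": [0.233,-0.4843,0.1188],"roll": -0.433},{"jaw": 1,"linear": [0.233,-0.4843,0.1188],"roll": -0.433},{"jaw": 1,"linear": [0.233,-0.4843,0.1188],"roll": -0.433}])

```text
t: 16.45
tool_pos: [0.4354, 0.0259, 0.1148]
orientation: [0.265, 1.555, -0.265]
force: [-0.2, -0.0, -2.3]
opening: 0.0159
```

```bash
python3 - <<'E'
from h import *
s,Rt=st(); im,m=cam("wrist"); np.save("w6.npy",m,allow_pickle=True);save("w6",im)
save("w6c",cv2.resize(im[100:320,140:420],None,fx=2.4,fy=2.4))
E
```

```text
t 16.45 p [0.4354 0.0259 0.1148] x [-0.001  0.    -1.   ] y [ 0.331  0.944 -0.   ] op 0.0159 F [-0.2 -0.  -2.3] q [-0.06 -0.25  2.05  0.    1.35 -1.29]
```

View pics/w6c.png

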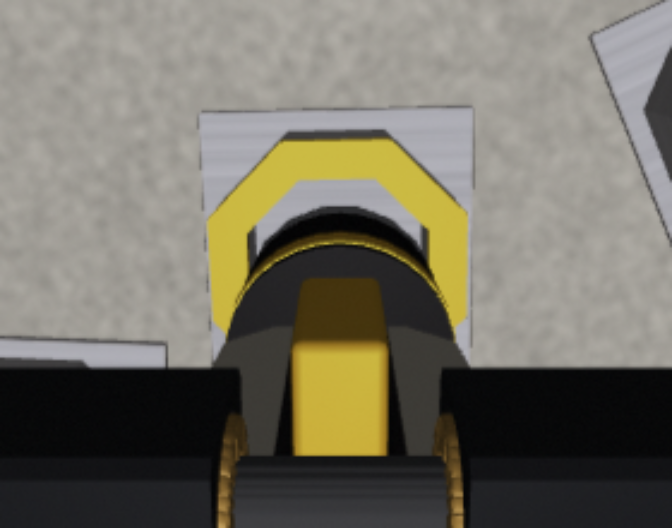

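Socket and carrier are nearly concentric: collar centre column ~338, bar centre ~340. I'll check fore-aft from the edges before lowering.

```bash
python3 - <<'E'
from h import *
m=np.load("w6.npy",allow_pickle=True).item();s,Rt=st();p=np.array(s["tool_pos"])
f=lambda u,v,z:(Rt.T@(onz(m,(140+u/2.4,100+v/2.4),z)-p)*1000).round(1)[1:]
h=.0599
print("collar back outer",f(340,139,.034),"inner",f(340,180,.034),"L/R",f(207,270,.034),f(468,270,.034))
print("bar rear",f(340,345,.088+h),"L/R",f(292,400,.088+h),f(388,400,.088+h),"body rear top",f(340,245,.048+h))
E
```

```text
t 16.5 p [0.4361 0.0258 0.1156] x [ 0.001 -0.    -1.   ] y [0.331 0.944 0.   ] op 0.0159 F [ 0.6 -0.2 -3. ] q [-0.06 -0.25  2.05  0.    1.35 -1.29]
collar back outer [ -0.3 -37.6] inner [ -0.3 -26.1] L/R [-38.6   0.1] [36.6  0.1]
bar rear [ -0.3 -18.7] L/R [-8.  -9.4] [ 7.4 -9.4] body rear top [ -0.3 -25.3]
```

apply_moves(series=[{"jaw": 1,"linear": [0.02,-0.0012,0.0008],"roll": 0},{"jaw": 1,"linear": [0.035,-0.0012,0.0008],"roll": 0},{"jaw": 1,"linear": [0.045,-0.0012,0.0008],"roll": 0},{"jaw": 1,"linear": [0.055,-0.0012,0.0008],"roll": 0},{"jaw": 1,"linear": [0.065,-0.0012,0.0008],"roll": 0},{"jaw": 1,"linear": [0.075,-0.0012,0.0008],"roll": 0},{"jaw": 1,"linear": [0.085,-0.0012,0.0008],"roll": 0},{"jaw": 1,"linear": [0.091,-0.0012,0.0008],"roll": 0},{"jaw": 1,"linear": [0.091,-0.0012,0.0008],"roll": 0}])

```text
t: 17.62
tool_pos: [0.4361, 0.025, 0.0607]
orientation: [0.265, 1.554, -0.265]
force: [-0.5, 1.0, -2.4]
opening: 0.0159
```

```bash
python3 - <<'E'
from h import *
st()
E
```

```text
t 17.62 p [0.4361 0.025  0.0607] x [ 0. -0. -1.] y [0.331 0.944 0.   ] op 0.0159 F [-0.5  1.  -2.4] q [-0.06 -0.18  2.09  0.    1.23 -1.29]
```

apply_moves(series=[{"jaw": 1,"linear": [0.002,0,0],"roll": 0},{"jaw": 1,"linear": [0.0025,0,0],"roll": 0},{"jaw": -0.2,"linear": [0.0025,0,0],"roll": 0},{"jaw": -0.2,"linear": [0.0025,0,0],"roll": 0},{"jaw": -0.2,"linear": [0.0025,0,0],"roll": 0},{"jaw": -0.2,"linear": [-0.06,0,0],"roll": 0},{"jaw": -0.2,"linear": [-0.15,0,0],"roll": 0},{"jaw": -0.2,"linear": [-0.235,0.03,-0.014],"roll": 0},{"jaw": -0.2,"linear": [-0.235,0.12,-0.056],"roll": 0.3},{"jaw": -0.2,"linear": [-0.235,0.21,-0.098],"roll": 0.6},{"jaw": -0.2,"linear": [-0.235,0.3,-0.14],"roll": 0.9},{"jaw": -0.2,"linear": [-0.235,0.39,-0.182],"roll": 1},{"jaw": -0.2,"linear": [-0.235,0.466,-0.218],"roll": 1},{"jaw": -0.2,"linear": [-0.235,0.466,-0.218],"roll": 1},{"jaw": -0.2,"linear": [-0.235,0.466,-0.218],"roll": 1}])

```text
t: 19.5
tool_pos: [0.4049, 0.3319, 0.2014]
orientation: [0.671, 1.464, -0.672]
force: [0.4, -0.3, 0.2]
opening: 0.0556
```

apply_moves(series=[{"jaw": -0.2,"linear": [0,0,0],"roll": 0.3},{"jaw": -0.2,"linear": [0,0,0],"roll": 0.41},{"jaw": -0.2,"linear": [0,0,0],"roll": 0.41},{"jaw": -0.2,"linear": [0,0,0],"roll": 0.41}])

```text
t: 20.0
tool_pos: [0.4054, 0.331, 0.2016]
orientation: [0.836, 1.403, -0.837]
force: [-0.7, 0.7, -0.3]
opening: 0.0556
```

```bash
python3 - <<'E'
from h import *
s,Rt=st(); im,m=cam("wrist"); np.save("w7.npy",m,allow_pickle=True);save("w7",im)
p=proj(m,[.405,.332,.088]);print(p)
carrier(im,m,"blue",(200,100,360,250))
t,mt=cam("top");save("top2",t)
v=cv2.resize(im[60:300,140:420],None,fx=1.5,fy=1.5);w=cv2.resize(t[195:275,160:340],None,fx=2.33,fy=2.33)
h=max(v.shape[0],w.shape[0]);save("j7",np.hstack([cv2.copyMakeBorder(a,0,h-a.shape[0],0,0,0) for a in(v,w)])[:,:800])
E
```

```text
t 20.0 p [0.4054 0.331  0.2016] x [ 0.    -0.001 -1.   ] y [ 0.879  0.476 -0.   ] op 0.0556 F [-0.7  0.7 -0.3] q [ 0.59 -0.07  1.72 -0.    1.49  0.09]
[282.17665519 198.47727506]
carrier blue otsu 128.0 C [404.6 332.4] size [12.6 32.6] bar yaw -61.6
```

View pics/j7.png

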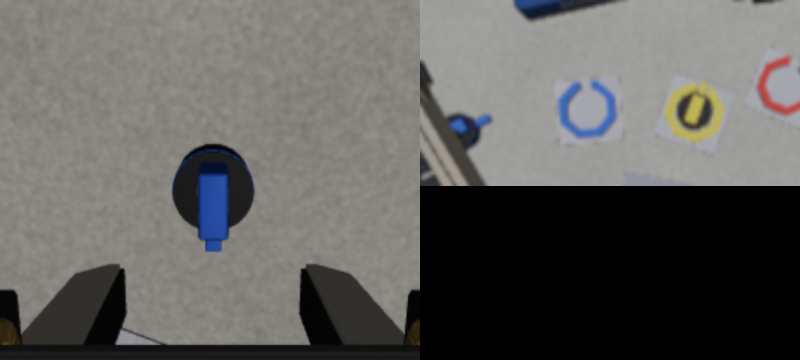

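Yellow is seated (right picture, bar inside the ring with its rib in the slot). Blue is at the predicted place, so I'll grasp it and carry it over.

apply_moves(series=[{"jaw": -0.2,"linear": [0.08,0,-0.0027],"roll": 0},{"jaw": -0.2,"linear": [0.15,0,-0.0027],"roll": 0},{"jaw": -0.2,"linear": [0.2,0,-0.0027],"roll": 0},{"jaw": -0.2,"linear": [0.23,0,-0.0027],"roll": 0},{"jaw": -0.2,"linear": [0.2443,0,-0.0027],"roll": 0},{"jaw": -0.2,"linear": [0.2443,0,-0.0027],"roll": 0},{"jaw": 1,"linear": [0.2443,0,-0.0027],"roll": 0},{"jaw": 1,"linear": [0.2443,0,-0.0027],"roll": 0},{"jaw": 1,"linear": [0.2443,0,-0.0027],"roll": 0},{"jaw": 1,"linear": [0.2443,0,-0.0027],"roll": 0},{"jaw": 1,"linear": [0.2443,0,-0.0027],"roll": 0},{"jaw": 1,"linear": [0.2443,0,-0.0027],"roll": 0},{"jaw": 1,"linear": [0.2,0,-0.0027],"roll": 0},{"jaw": 1,"linear": [0.13,0,-0.0027],"roll": 0},{"jaw": 1,"linear": [0.08,0,-0.0027],"roll": 0},{"jaw": 1,"linear": [0.08,0,-0.0027],"roll": 0}], force=35)

```text
t: 22.1
tool_pos: [0.4059, 0.3338, 0.1558]
orientation: [0.839, 1.401, -0.833]
force: [-0.1, 0.5, -2.4]
opening: 0.0157
```

apply_moves(series=[{"jaw": 1,"linear": [0,-0.02,0.067],"roll": -0.3},{"jaw": 1,"linear": [0,-0.04,0.135],"roll": -0.6},{"jaw": 1,"linear": [0,-0.06,0.2],"roll": -0.9},{"jaw": 1,"linear": [0,-0.0824,0.27],"roll": -1},{"jaw": 1,"linear": [0,-0.0824,0.27],"roll": -1},{"jaw": 1,"linear": [0,-0.0824,0.27],"roll": -1}])

```text
t: 22.85
tool_pos: [0.4388, 0.1679, 0.1541]
orientation: [0.435, 1.526, -0.431]
force: [-0.4, 0.6, -2.3]
opening: 0.0163
```

apply_moves(series=[{"jaw": 1,"linear": [0,0,0],"roll": -0.3},{"jaw": 1,"linear": [0,0,0],"roll": -0.6},{"jaw": 1,"linear": [0,0,0],"roll": -0.9},{"jaw": 1,"linear": [0,0,0],"roll": -1},{"jaw": 1,"linear": [0,0,0],"roll": -1}])

```text
t: 23.48
tool_pos: [0.4381, 0.169, 0.1533]
orientation: [0.023, 1.57, -0.02]
force: [-1.1, 0.9, -1.9]
opening: 0.0156
```

```bash
python3 - <<'E'
from h import *
s,Rt=st(); y=np.degrees(np.arctan2(Rt[1,1],Rt[0,1]));r=y-96.4;print("roll",r/30)
a=np.radians(96.4);Y=np.array([np.cos(a),np.sin(a),0]);Z=np.cross([0,0,-1],Y);d=np.array([.4383,.1663,.115])-s["tool_pos"]
print("now axes",(Rt.T@d/.6).round(4))
E
```

```text
t 23.48 p [0.4381 0.169  0.1533] x [ 0.001  0.002 -1.   ] y [0.028 1.    0.002] op 0.0156 F [-1.1  0.9 -1.9] q [ 0.26 -0.19  1.92  0.    1.41 -1.29]
roll -0.26645007824268796
now axes [ 0.0639 -0.0046  0.0004]
```

apply_moves(series=[{"jaw": 1,"linear": [0.03,-0.0046,0.0004],"roll": -0.266},{"jaw": 1,"linear": [0.0639,-0.0046,0.0004],"roll": -0.266},{"jaw": 1,"linear": [0.0639,-0.0046,0.0004],"roll": -0.266},{"jaw": 1,"linear": [0.0639,-0.0046,0.0004],"roll": -0.266}])

```text
t: 23.98
tool_pos: [0.4385, 0.1667, 0.1155]
orientation: [-0.086, 1.568, 0.089]
force: [-0.2, -0.7, -2.3]
opening: 0.0156
```

```bash
python3 - <<'E'
from h import *
s,Rt=st(); im,m=cam("wrist"); np.save("w8.npy",m,allow_pickle=True);save("w8",im)
save("w8c",cv2.resize(im[100:320,140:420],None,fx=2.4,fy=2.4))
E
```

```text
t 23.98 p [0.4385 0.1667 0.1155] x [ 0.001  0.002 -1.   ] y [-0.111  0.994  0.002] op 0.0156 F [-0.2 -0.7 -2.3] q [ 0.25 -0.16  1.97  0.    1.33 -1.43]
```

View pics/w8c.png

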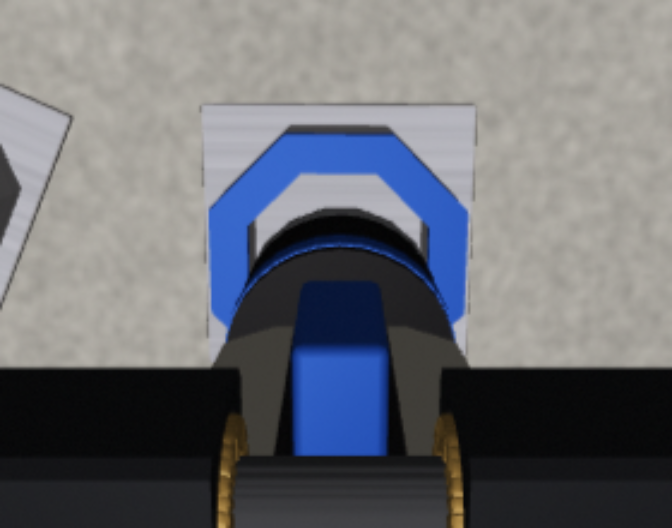

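Alignment matches yellow's view, but the collar is ~2 px further back. I'll shift 1.7 mm along -z and lower.

apply_moves(series=[{"jaw": 1,"linear": [0.02,-0.001,-0.0026],"roll": 0},{"jaw": 1,"linear": [0.035,-0.001,-0.0026],"roll": 0},{"jaw": 1,"linear": [0.045,-0.001,-0.0026],"roll": 0},{"jaw": 1,"linear": [0.055,-0.001,-0.0026],"roll": 0},{"jaw": 1,"linear": [0.065,-0.001,-0.0026],"roll": 0},{"jaw": 1,"linear": [0.075,-0.001,-0.0026],"roll": 0},{"jaw": 1,"linear": [0.085,-0.001,-0.0026],"roll": 0},{"jaw": 1,"linear": [0.093,-0.001,-0.0026],"roll": 0},{"jaw": 1,"linear": [0.093,-0.001,-0.0026],"roll": 0}])

```text
t: 25.15
tool_pos: [0.4371, 0.166, 0.0596]
orientation: [-0.086, 1.568, 0.089]
force: [0.1, 0.5, -1.7]
opening: 0.0159
```

```bash
python3 - <<'E'
from h import *
st()
t,m=cam("top");
hs=cv2.cvtColor(t,cv2.COLOR_BGR2HSV)
save("r9",cv2.resize(t[135:205,285:360],None,fx=6,fy=6,interpolation=cv2.INTER_CUBIC)); np.save("t9.npy",m,allow_pickle=True);save("t9",t)
M=(hs[135:205,285:360,1]<60)&(hs[135:205,285:360,2]>190)
n,l,s,c=cv2.connectedComponentsWithStats(M.astype(np.uint8));i=1+s[1:,4].argmax();r=cv2.minAreaRect(np.argwhere(l==i)[:,::-1].astype(np.float32)+[285,135]);print(s[i],r,[onz(m,p,.113).round(4).tolist() for p in cv2.boxPoints(r)])
o=cv2.inRange(hs,(4,140,100),(16,255,255));o[:,:285]=0;o[:,360:]=0;o[:160]=0;o[190:]=0;ys,xs=np.where(o);print("trig",xs.min(),xs.max(),[onz(m,q,.097).round(4).tolist() for q in((xs.min(),ys[xs==xs.min()].mean()),(xs.max(),ys[xs==xs.max()].mean()))])
k=(hs[150:180,315:360,2]<50);n,l,s,c=cv2.connectedComponentsWithStats(k.astype(np.uint8));i=1+s[1:,4].argmax();r=cv2.minAreaRect(np.argwhere(l==i)[:,::-1].astype(np.float32)+[315,150]);print("grip",r,[onz(m,p,.102).round(4).tolist() for p in cv2.boxPoints(r)])
E
```

```text
t 25.15 p [0.4371 0.166  0.0596] x [ 0.001  0.002 -1.   ] y [-0.111  0.994  0.002] op 0.0159 F [ 0.1  0.5 -1.7] q [ 0.25 -0.09  2.02  0.    1.22 -1.43]Traceback (most recent call last):
  File "<stdin>", line 7, in <module>
cv2.error: OpenCV(4.12.0) /io/opencv/modules/imgproc/src/convhull.cpp:143: error: (-215:Assertion failed) total >= 0 && (depth == CV_32F || depth == CV_32S) in function 'convexHull'
```

View pics/r9.png

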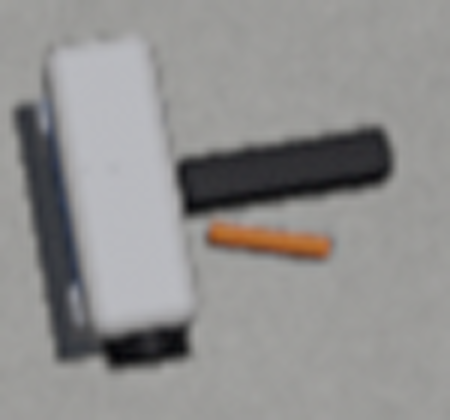

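Blue is seated (TCP z 0.0596, so its underside is on the floor). The crop shows the grip from (183,188) to (388,155) and the trigger from (208,233) to (330,247). I'll release blue, rise and turn, then go to the reader.

apply_moves(series=[{"jaw": 1,"linear": [0.001,0,0],"roll": 0},{"jaw": -0.2,"linear": [0.001,0,0],"roll": 0},{"jaw": -0.2,"linear": [0.001,0,0],"roll": 0},{"jaw": -0.2,"linear": [0.001,0,0],"roll": 0},{"jaw": -1,"linear": [-0.06,0,0],"roll": 0},{"jaw": -1,"linear": [-0.15,0,0],"roll": 0},{"jaw": -1,"linear": [-0.25,0,0],"roll": 0.2},{"jaw": -1,"linear": [-0.34,0,0],"roll": 0.5},{"jaw": -1,"linear": [-0.4,0,0],"roll": 0.8},{"jaw": -1,"linear": [-0.4,0,0],"roll": 1},{"jaw": -1,"linear": [-0.4,0,0],"roll": 1}])

```text
t: 26.58
tool_pos: [0.4371, 0.1656, 0.3004]
orientation: [0.325, 1.545, -0.321]
force: [1.1, 0.8, -0.8]
opening: 0.0929
```

apply_moves(series=[{"jaw": -1,"linear": [0,0,0],"roll": 0.33},{"jaw": -1,"linear": [0,0,0],"roll": 0.66},{"jaw": -1,"linear": [0,0,0],"roll": 1},{"jaw": -1,"linear": [0,0,0],"roll": 1}])

```text
t: 27.08
tool_pos: [0.4368, 0.1655, 0.2996]
orientation: [0.729, 1.446, -0.725]
force: [0.7, -0.5, -0.3]
opening: 0.0928
```

apply_moves(series=[{"jaw": -1,"linear": [0,0,0],"roll": 0.33},{"jaw": -1,"linear": [0,0,0],"roll": 0.66},{"jaw": -1,"linear": [0,0,0],"roll": 0.9},{"jaw": -1,"linear": [0,0,0],"roll": 0.9}])

```text
t: 27.58
tool_pos: [0.4365, 0.1654, 0.2991]
orientation: [1.082, 1.287, -1.079]
force: [-1.2, 0.4, 0.7]
opening: 0.0928
```

```bash
python3 - <<'E'
from h import *
s,Rt=st()
t=cv2.imread("pics/t9.png");m=np.load("t9.npy",allow_pickle=True).item();hs=cv2.cvtColor(t,cv2.COLOR_BGR2HSV)
f=lambda u,v,z:onz(m,(285+u/6,135+v/6),z).round(4)
print("grip back",f(183,165,.102),f(385,130,.102),"front",f(187,212,.102),f(390,178,.102),"trig",f(208,233,.097),f(330,247,.097))
print("barrel",f(60,50,.113),f(150,40,.113),f(195,310,.113),f(95,325,.113))
b,mm=cam("top");save("t10",b)
d=np.array([.655,-.10,.30])-s["tool_pos"];print((Rt.T@d/.6).round(4))
E
```

```text
t 27.57 p [0.4365 0.1654 0.2991] x [ 0.     0.002 -1.   ] y [0.985 0.172 0.001] op 0.0928 F [-1.2  0.4  0.7] q [ 0.25 -0.26  1.71  0.    1.68  0.08]
grip back [ 0.6751 -0.0855  0.102 ] [ 0.695  -0.1866  0.102 ] front [ 0.6512 -0.0878  0.102 ] [ 0.6706 -0.1891  0.102 ] trig [ 0.6418 -0.0987  0.097 ] [ 0.6359 -0.1598  0.097 ]
barrel [ 0.7298 -0.0229  0.113 ] [ 0.7359 -0.0677  0.113 ] [ 0.5999 -0.0913  0.113 ] [ 0.5915 -0.0421  0.113 ]
[-0.0022  0.2824  0.4985]
```

apply_moves(series=[{"jaw": -1,"linear": [0,0.04,0.08],"roll": 0},{"jaw": -1,"linear": [0,0.08,0.16],"roll": 0},{"jaw": -1,"linear": [0,0.12,0.24],"roll": 0},{"jaw": -1,"linear": [0,0.16,0.32],"roll": 0},{"jaw": -1,"linear": [0,0.2,0.4],"roll": 0},{"jaw": -1,"linear": [0,0.24,0.48],"roll": 0},{"jaw": -1,"linear": [0,0.279,0.565],"roll": 0},{"jaw": -1,"linear": [0,0.279,0.565],"roll": 0},{"jaw": -1,"linear": [0,0.279,0.565],"roll": 0}])

```text
t: 28.75
tool_pos: [0.6599, -0.1392, 0.298]
orientation: [1.079, 1.29, -1.077]
force: [-0.7, 1.2, -0.4]
opening: 0.0931
```

```bash
python3 - <<'E'
from h import *
s,Rt=st(); im,m=cam("wrist"); np.save("w11.npy",m,allow_pickle=True);save("w11",im);save("w11c",cv2.resize(im[40:300,150:430],None,fx=2.3,fy=2.3))
t,mt=cam("top");save("t11",t);hs=cv2.cvtColor(im,cv2.COLOR_BGR2HSV)
o=cv2.inRange(hs,(4,140,80),(16,255,255));c=max(cv2.findContours(o[:300],0,1)[0],key=cv2.contourArea);r=cv2.minAreaRect(c);print(r)
for p in cv2.boxPoints(r): print(onz(m,p,.097).round(4))
E
```

```text
t 28.75 p [ 0.6599 -0.1392  0.298 ] x [-0.001  0.003 -1.   ] y [ 0.984  0.176 -0.   ] op 0.0931 F [-0.7  1.2 -0.4] q [-0.29  0.32  1.13  0.    1.7  -0.46]
((264.1744384765625, 164.7592010498047), (9.559998512268066, 60.159996032714844), 16.260204315185547)
[ 0.6314 -0.157   0.097 ]
[ 0.6386 -0.0971  0.097 ]
[ 0.6479 -0.098   0.097 ]
[ 0.6411 -0.1581  0.097 ]
```

View pics/w11c.png

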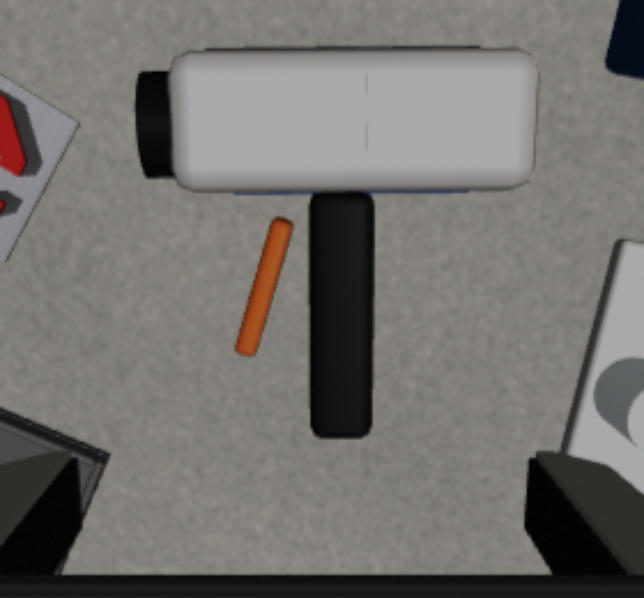

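The reader is square to the tool. The grip covers columns 310-373 and ends at row 437; the trigger runs from (283,220) to (246,352). I'll compute the squeeze point from the grip's end and back face.

```bash
python3 - <<'E'
from h import *
m=np.load("w11.npy",allow_pickle=True).item();s,Rt=st();p=np.array(s["tool_pos"])
f=lambda u,v,z:(Rt.T@(onz(m,(150+u/2.3,40+v/2.3),z)-p)*1000).round(1)[1:]
print("tool y,z mm: grip back",f(372,400,.102),f(373,220,.102),"front",f(310,400,.102),"end",f(340,437,.102),"barrel side",f(340,190,.1),"trig ends",f(283,220,.097),f(246,352,.097),"trig front @",f(240,330,.097))
E
```

```text
t 28.85 p [ 0.66   -0.1383  0.2994] x [ 0.001  0.002 -1.   ] y [0.984 0.176 0.002] op 0.0931 F [ 0.1 -0.8  0.5] q [-0.28  0.32  1.13  0.    1.7  -0.46]
tool y,z mm: grip back [29.8 35. ] [ 28.7 -43.2] front [ 2.4 35. ] end [15.9 52.2] barrel side [ 14.8 -55.5] trig ends [ -9.2 -43. ] [-25.8  14.5] trig front @ [-28.3   4.6]
```

apply_moves(series=[{"jaw": -1,"linear": [0.08,0.0125,0],"roll": 0},{"jaw": -1,"linear": [0.16,0.0125,0],"roll": 0},{"jaw": -1,"linear": [0.24,0.0125,0],"roll": 0},{"jaw": -1,"linear": [0.3,0.0125,0],"roll": 0},{"jaw": -1,"linear": [0.35,0.0125,0],"roll": 0},{"jaw": -1,"linear": [0.389,0.0125,0],"roll": 0},{"jaw": -1,"linear": [0.389,0.0125,0],"roll": 0},{"jaw": 1,"linear": [0.389,0.0125,0],"roll": 0},{"jaw": 1,"linear": [0.389,0.0125,0],"roll": 0},{"jaw": 1,"linear": [0.389,0.0125,0],"roll": 0},{"jaw": 1,"linear": [0.389,0.0125,0],"roll": 0},{"jaw": 1,"linear": [0.389,0.0125,0],"roll": 0},{"jaw": 1,"linear": [0.389,0.0125,0],"roll": 0},{"jaw": 1,"linear": [0.389,0.0125,0],"roll": 0},{"jaw": 1,"linear": [0.389,0.0125,0],"roll": 0},{"jaw": 1,"linear": [0.389,0.0125,0],"roll": 0},{"jaw": 1,"linear": [0.389,0.0125,0],"roll": 0},{"jaw": 1,"linear": [0.389,0.0125,0],"roll": 0}], force=25)

```text
t: 31.1
tool_pos: [0.6688, -0.1369, 0.0659]
orientation: [1.08, 1.286, -1.074]
force: [5.7, -2.4, -4.6]
opening: 0.0433
```

```bash
python3 - <<'E'
from h import *
st();t,m=cam("top");save("t12",t)
a=cv2.resize(t[205:280,195:345],None,fx=3,fy=3,interpolation=cv2.INTER_CUBIC);b=cv2.resize(t[135:210,190:340],None,fx=3,fy=3,interpolation=cv2.INTER_CUBIC);save("t12c",np.vstack([b,a]))
E
```

```text
t 31.1 p [ 0.6688 -0.1369  0.0659] x [ 0.004  0.001 -1.   ] y [0.984 0.176 0.004] op 0.0433 F [ 5.7 -2.4 -4.6] q [-0.28  0.46  1.38  0.    1.3  -0.46]
```

View pics/t12c.png

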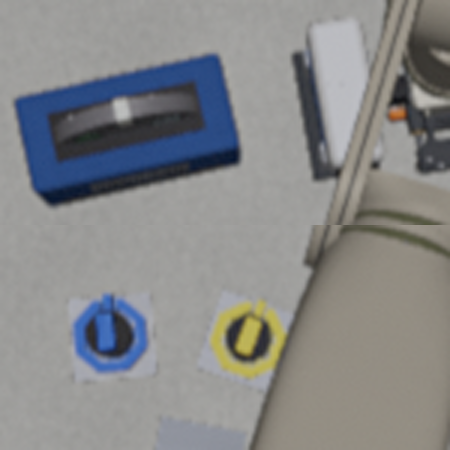

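Opening is 43 mm, so the trigger is fully in. Both carriers are seated and white is up at (121,110). I'll hold a little longer, release, and go back for yellow.

apply_moves(series=[{"jaw": 1,"linear": [0,0,0],"roll": 0},{"jaw": 1,"linear": [0,0,0],"roll": 0},{"jaw": 1,"linear": [0,0,0],"roll": 0},{"jaw": 1,"linear": [0,0,0],"roll": 0},{"jaw": 1,"linear": [0,0,0],"roll": 0},{"jaw": -1,"linear": [0,0,0],"roll": 0},{"jaw": -1,"linear": [0,0,0],"roll": 0},{"jaw": -1,"linear": [0,0,0],"roll": 0},{"jaw": -1,"linear": [0,0,0],"roll": 0},{"jaw": -1,"linear": [0,0,0],"roll": 0},{"jaw": -1,"linear": [0,0,0],"roll": 0},{"jaw": -1,"linear": [0,0,0],"roll": 0},{"jaw": -1,"linear": [-0.06,0,0],"roll": 0},{"jaw": -1,"linear": [-0.14,0,0],"roll": 0},{"jaw": -1,"linear": [-0.24,0,0],"roll": 0},{"jaw": -1,"linear": [-0.34,0,0],"roll": 0},{"jaw": -1,"linear": [-0.39,0,0],"roll": 0},{"jaw": -1,"linear": [-0.39,0,0],"roll": 0}])

```text
t: 33.4
tool_pos: [0.6695, -0.1377, 0.3044]
orientation: [1.081, 1.279, -1.071]
force: [-0.2, -0.1, -0.0]
opening: 0.0927
```

apply_moves(series=[{"jaw": -0.2,"linear": [0,-0.06,-0.06],"roll": -0.2},{"jaw": -0.2,"linear": [0,-0.12,-0.12],"roll": -0.4},{"jaw": -0.2,"linear": [0,-0.18,-0.18],"roll": -0.6},{"jaw": -0.2,"linear": [0,-0.24,-0.24],"roll": -0.8},{"jaw": -0.2,"linear": [0.08,-0.3,-0.3],"roll": -1},{"jaw": -0.2,"linear": [0.167,-0.3345,-0.334],"roll": -1},{"jaw": -0.2,"linear": [0.167,-0.3345,-0.334],"roll": -1},{"jaw": -0.2,"linear": [0.167,-0.3345,-0.334],"roll": -1}])

```text
t: 34.4
tool_pos: [0.4382, 0.0239, 0.2019]
orientation: [0.681, 1.452, -0.675]
force: [-0.6, 0.1, -0.1]
opening: 0.0559
```

apply_moves(series=[{"jaw": -0.2,"linear": [0,0,0],"roll": -0.33},{"jaw": -0.2,"linear": [0,0,0],"roll": -0.66},{"jaw": -0.2,"linear": [0,0,0],"roll": -1},{"jaw": -0.2,"linear": [0,0,0],"roll": -1},{"jaw": -0.2,"linear": [0,0,0],"roll": -1}])

```text
t: 35.02
tool_pos: [0.4397, 0.0234, 0.2035]
orientation: [0.276, 1.54, -0.274]
force: [0.5, 0.2, -0.1]
opening: 0.0558
```

```bash
python3 - <<'E'
from h import *
s,Rt=st(); im,m=cam("wrist"); save("w13",im);z=.092
p=proj(m,[.4365,.0245,z]).astype(int);print(p)
carrier(im,m,"yellow",(p[0]-14,p[1]-40,p[0]+14,min(p[1]+24,300)),z=z)
print((Rt.T@(np.array([.4361,.025,.0595])-s["tool_pos"])/.6).round(4),np.degrees(np.arctan2(Rt[1,1],Rt[0,1])))
t,mt=cam("top");save("t13",t)
save("t13c",np.vstack([cv2.resize(t[140:290,200:450],(500,300),interpolation=cv2.INTER_CUBIC),cv2.resize(im[130:280,155:405],(500,300))]))
o=cv2.inRange(cv2.cvtColor(t,cv2.COLOR_BGR2HSV),(4,140,100),(16,255,255));o[:,:285]=0;o[:,360:]=0;o[:160]=0;o[190:]=0;print("trig centroid",np.argwhere(o).mean(0))
E
```

```text
t 35.02 p [0.4397 0.0234 0.2035] x [ 0.014 -0.001 -1.   ] y [0.344 0.939 0.004] op 0.0558 F [ 0.5  0.2 -0.1] q [-0.06 -0.32  1.94 -0.    1.51 -1.28]
[281 194]
carrier yellow otsu 157.0 C [435.9  22.6] size [17.9 35.5] bar yaw -20.2
[ 0.2399 -0.0004 -0.0097] 69.90684578915771
trig centroid [174.79591837 329.2244898 ]
```

View pics/t13c.png

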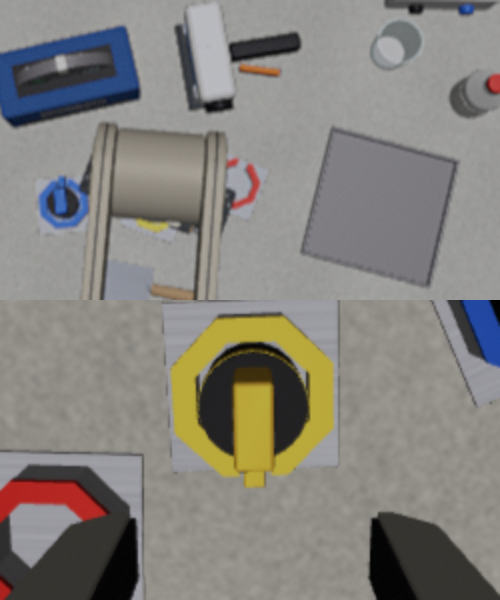

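The trigger is back to its starting pixels, and yellow is seen in its socket. I'll pick it up and carry it to the tray (centre (0.444,-0.3245), yaw -14°).

apply_moves(series=[{"jaw": -0.2,"linear": [0.08,0,-0.006],"roll": 0},{"jaw": -0.2,"linear": [0.15,0,-0.0095],"roll": 0},{"jaw": -0.2,"linear": [0.2,0,-0.0095],"roll": 0},{"jaw": -0.2,"linear": [0.23,0,-0.0095],"roll": 0},{"jaw": -0.2,"linear": [0.24,0,-0.0095],"roll": 0},{"jaw": -0.2,"linear": [0.24,0,-0.0095],"roll": 0},{"jaw": 1,"linear": [0.24,0,-0.0095],"roll": 0},{"jaw": 1,"linear": [0.24,0,-0.0095],"roll": 0},{"jaw": 1,"linear": [0.24,0,-0.0095],"roll": 0},{"jaw": 1,"linear": [0.24,0,-0.0095],"roll": 0},{"jaw": 1,"linear": [0.24,0,-0.0095],"roll": 0},{"jaw": 1,"linear": [0.24,0,-0.0095],"roll": 0},{"jaw": 1,"linear": [0.22,0,-0.0095],"roll": 0},{"jaw": 1,"linear": [0.2,0,-0.0095],"roll": 0},{"jaw": 1,"linear": [0.17,0,-0.0095],"roll": 0},{"jaw": 1,"linear": [0.1,0,-0.0095],"roll": 0},{"jaw": 1,"linear": [0.03,0,-0.0095],"roll": 0},{"jaw": 1,"linear": [0,0,-0.0095],"roll": 0},{"jaw": 1,"linear": [0,0,-0.0095],"roll": 0}], force=35)

```text
t: 37.5
tool_pos: [0.4344, 0.0256, 0.2038]
orientation: [0.274, 1.539, -0.272]
force: [-0.2, 0.5, -2.7]
opening: 0.0157
```

apply_moves(series=[{"jaw": 1,"linear": [0,-0.06,0.031],"roll": 0},{"jaw": 1,"linear": [0,-0.14,0.073],"roll": 0},{"jaw": 1,"linear": [0,-0.22,0.115],"roll": 0},{"jaw": 1,"linear": [0,-0.3,0.156],"roll": 0},{"jaw": 1,"linear": [0,-0.38,0.198],"roll": 0},{"jaw": 1,"linear": [0,-0.46,0.24],"roll": 0},{"jaw": 1,"linear": [0,-0.52,0.271],"roll": 0},{"jaw": 1,"linear": [0,-0.535,0.279],"roll": 0},{"jaw": 1,"linear": [0,-0.535,0.279],"roll": 0},{"jaw": 1,"linear": [0,-0.535,0.279],"roll": 0}])

```text
t: 38.75
tool_pos: [0.4817, -0.3319, 0.204]
orientation: [0.275, 1.54, -0.271]
force: [0.2, 0.8, -2.2]
opening: 0.0159
```

```bash
python3 - <<'E'
from h import *
s,Rt=st();print((Rt.T@(np.array([.483,-.334,.062])-s["tool_pos"])/.6).round(4))
E
```

```text
t 38.75 p [ 0.4817 -0.3319  0.204 ] x [ 0.014  0.    -1.   ] y [0.341 0.94  0.005] op 0.0159 F [ 0.2  0.8 -2.2] q [-0.7   0.09  1.56  0.01  1.48 -1.92]
[ 2.367e-01 -3.800e-03  1.000e-04]
```

apply_moves(series=[{"jaw": 1,"linear": [0.08,-0.0038,0],"roll": 0},{"jaw": 1,"linear": [0.15,-0.0038,0],"roll": 0},{"jaw": 1,"linear": [0.2,-0.0038,0],"roll": 0},{"jaw": 1,"linear": [0.22,-0.0038,0],"roll": 0},{"jaw": 1,"linear": [0.232,-0.0038,0],"roll": 0},{"jaw": 1,"linear": [0.2385,-0.0038,0],"roll": 0},{"jaw": 1,"linear": [0.2385,-0.0038,0],"roll": 0},{"jaw": 1,"linear": [0.2385,-0.0038,0],"roll": 0},{"jaw": -0.2,"linear": [0.2385,-0.0038,0],"roll": 0},{"jaw": -0.2,"linear": [0.2385,-0.0038,0],"roll": 0},{"jaw": -0.2,"linear": [0.2385,-0.0038,0],"roll": 0},{"jaw": -0.2,"linear": [0.2,-0.0038,0],"roll": 0},{"jaw": -0.2,"linear": [0.1,-0.0038,0],"roll": 0},{"jaw": -0.2,"linear": [0,-0.0038,0],"roll": 0},{"jaw": -0.2,"linear": [0,-0.0038,0],"roll": 0}])

```text
t: 40.62
tool_pos: [0.4838, -0.3364, 0.2114]
orientation: [0.27, 1.53, -0.275]
force: [0.5, 0.2, 0.4]
opening: 0.0558
```

apply_moves(series=[{"jaw": -0.2,"linear": [0,0.08,-0.038],"roll": -0.1},{"jaw": -0.2,"linear": [0,0.16,-0.075],"roll": -0.2},{"jaw": -0.2,"linear": [0,0.24,-0.113],"roll": -0.3},{"jaw": -0.2,"linear": [0,0.32,-0.15],"roll": -0.4},{"jaw": -0.2,"linear": [0,0.4,-0.188],"roll": -0.5},{"jaw": -0.2,"linear": [0,0.48,-0.226],"roll": -0.6},{"jaw": -0.2,"linear": [0,0.56,-0.263],"roll": -0.7},{"jaw": -0.2,"linear": [0,0.64,-0.3],"roll": -0.8},{"jaw": -0.2,"linear": [0,0.72,-0.338],"roll": -0.88},{"jaw": -0.2,"linear": [0,0.757,-0.356],"roll": -0.88},{"jaw": -0.2,"linear": [0,0.757,-0.356],"roll": -0.88},{"jaw": -0.2,"linear": [0,0.757,-0.356],"roll": -0.88}])

```text
t: 42.12
tool_pos: [0.4378, 0.1627, 0.206]
orientation: [-0.096, 1.548, 0.081]
force: [-0.4, -0.6, 0.8]
opening: 0.0556
```

```bash
python3 - <<'E'
from h import *
s,Rt=st(); im,m=cam("wrist"); save("w14",im);z=.092
p=proj(m,[.4371,.166,z]).astype(int);print(p)
carrier(im,m,"blue",(p[0]-14,p[1]-40,p[0]+14,min(p[1]+24,300)),z=z)
print((Rt.T@(np.array([.4371,.166,.0595])-s["tool_pos"])/.6).round(4),np.degrees(np.arctan2(Rt[1,1],Rt[0,1])))
t,mt=cam("top");save("t14",t);carrier(t,mt,"yellow",(340,195,440,290),z=.093)
save("j14",np.hstack([cv2.resize(t[195:295,340:440],(380,380),interpolation=cv2.INTER_CUBIC),cv2.resize(im[130:280,205:355],(380,380))]))
E
```

```text
t 42.12 p [0.4378 0.1627 0.206 ] x [ 0.022 -0.008 -1.   ] y [-0.112  0.994 -0.01 ] op 0.0556 F [-0.4 -0.6  0.8] q [ 0.26 -0.25  1.88 -0.01  1.5  -1.43]
[287 196]
carrier blue otsu 142.0 C [437.8 166.2] size [32.9 13.2] bar yaw 6.4
[ 0.244   0.0082 -0.0056] 96.45849300131344
carrier yellow otsu 145.0 C [ 492. -336.] size [17.8 47.7] bar yaw -9.4
```

View pics/j14.png

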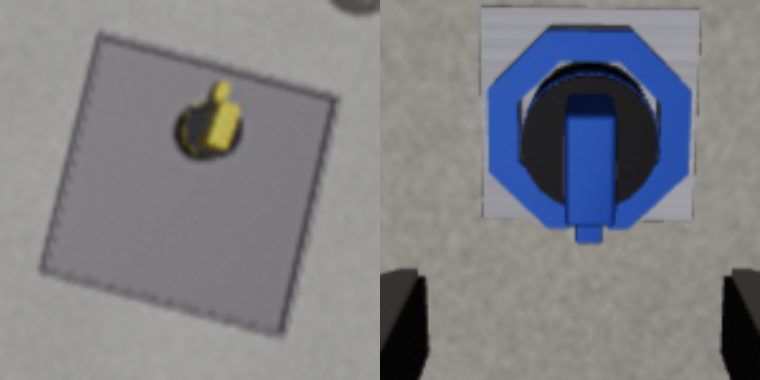

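Yellow stands upright in the tray's upper part (left, body at (209,130)), and blue is in its socket. Picking up blue.

apply_moves(series=[{"jaw": -0.2,"linear": [0.08,0.0082,-0.0056],"roll": 0},{"jaw": -0.2,"linear": [0.15,0.0082,-0.0056],"roll": 0},{"jaw": -0.2,"linear": [0.2,0.0082,-0.0056],"roll": 0},{"jaw": -0.2,"linear": [0.23,0.0082,-0.0056],"roll": 0},{"jaw": -0.2,"linear": [0.244,0.0082,-0.0056],"roll": 0},{"jaw": -0.2,"linear": [0.244,0.0082,-0.0056],"roll": 0},{"jaw": 1,"linear": [0.244,0.0082,-0.0056],"roll": 0},{"jaw": 1,"linear": [0.244,0.0082,-0.0056],"roll": 0},{"jaw": 1,"linear": [0.244,0.0082,-0.0056],"roll": 0},{"jaw": 1,"linear": [0.244,0.0082,-0.0056],"roll": 0},{"jaw": 1,"linear": [0.244,0.0082,-0.0056],"roll": 0},{"jaw": 1,"linear": [0.244,0.0082,-0.0056],"roll": 0},{"jaw": 1,"linear": [0.224,0.0082,-0.0056],"roll": 0},{"jaw": 1,"linear": [0.2,0.0082,-0.0056],"roll": 0},{"jaw": 1,"linear": [0.17,0.0082,-0.0056],"roll": 0},{"jaw": 1,"linear": [0.1,0.0082,-0.0056],"roll": 0},{"jaw": 1,"linear": [0.03,0.0082,-0.0056],"roll": 0},{"jaw": 1,"linear": [0,0.0082,-0.0056],"roll": 0},{"jaw": 1,"linear": [0,0.0082,-0.0056],"roll": 0}])

```text
t: 44.6
tool_pos: [0.4351, 0.1671, 0.2077]
orientation: [-0.094, 1.544, 0.081]
force: [0.3, 0.6, -2.8]
opening: 0.016
```

```bash
python3 - <<'E'
from h import *
s,Rt=st();print((Rt.T@(np.array([.391,-.311,.206])-s["tool_pos"])/.6).round(4),"wrist torque",np.round(s["wrist_torque"],2))
E
```

```text
t 44.6 p [0.4351 0.1671 0.2077] x [ 0.026 -0.007 -1.   ] y [-0.111  0.994 -0.01 ] op 0.016 F [ 0.3  0.6 -2.8] q [ 0.27 -0.26  1.88 -0.01  1.5  -1.41]
[ 0.0066 -0.7836 -0.1618] wrist torque [0.01 0.03 0.01]
```

apply_moves(series=[{"jaw": 1,"linear": [0.001,-0.08,-0.017],"roll": 0.07},{"jaw": 1,"linear": [0.001,-0.16,-0.033],"roll": 0.14},{"jaw": 1,"linear": [0.002,-0.24,-0.05],"roll": 0.2},{"jaw": 1,"linear": [0.002,-0.32,-0.066],"roll": 0.27},{"jaw": 1,"linear": [0.003,-0.4,-0.083],"roll": 0.34},{"jaw": 1,"linear": [0.004,-0.48,-0.1],"roll": 0.4},{"jaw": 1,"linear": [0.005,-0.56,-0.116],"roll": 0.47},{"jaw": 1,"linear": [0.006,-0.64,-0.132],"roll": 0.54},{"jaw": 1,"linear": [0.0066,-0.72,-0.149],"roll": 0.6},{"jaw": 1,"linear": [0.0066,-0.7836,-0.1618],"roll": 0.67},{"jaw": 1,"linear": [0.0066,-0.7836,-0.1618],"roll": 0.67},{"jaw": 1,"linear": [0.0066,-0.7836,-0.1618],"roll": 0.67}])

```text
t: 46.1
tool_pos: [0.3902, -0.3099, 0.204]
orientation: [0.186, 1.539, -0.189]
force: [-0.3, 0.8, -2.3]
opening: 0.0158
```

```bash
python3 - <<'E'
from h import *
s,Rt=st();print((Rt.T@(np.array([.391,-.311,.061])-s["tool_pos"])/.6).round(4))
im,m=cam("wrist");save("w15",im);t,mt=cam("top");save("t15",t)
E
```

```text
t 46.1 p [ 0.3902 -0.3099  0.204 ] x [ 0.023 -0.004 -1.   ] y [0.237 0.971 0.001] op 0.0158 F [-0.3  0.8 -2.3] q [-0.78 -0.16  1.8   0.01  1.48 -2.12]
[ 0.2383 -0.0017 -0.004 ]
```

apply_moves(series=[{"jaw": 1,"linear": [0.08,-0.0017,-0.004],"roll": 0},{"jaw": 1,"linear": [0.15,-0.0017,-0.004],"roll": 0},{"jaw": 1,"linear": [0.2,-0.0017,-0.004],"roll": 0},{"jaw": 1,"linear": [0.22,-0.0017,-0.004],"roll": 0},{"jaw": 1,"linear": [0.232,-0.0017,-0.004],"roll": 0},{"jaw": 1,"linear": [0.239,-0.0017,-0.004],"roll": 0},{"jaw": 1,"linear": [0.239,-0.0017,-0.004],"roll": 0},{"jaw": 1,"linear": [0.239,-0.0017,-0.004],"roll": 0},{"jaw": -0.2,"linear": [0.239,-0.0017,-0.004],"roll": 0},{"jaw": -0.2,"linear": [0.239,-0.0017,-0.004],"roll": 0},{"jaw": -0.2,"linear": [0.239,-0.0017,-0.004],"roll": 0},{"jaw": -0.2,"linear": [0.2,-0.0017,-0.004],"roll": 0},{"jaw": -0.2,"linear": [0.1,-0.0017,-0.004],"roll": 0},{"jaw": -0.2,"linear": [0,-0.0017,-0.004],"roll": 0},{"jaw": -0.2,"linear": [-0.1,-0.0017,-0.004],"roll": 0.3},{"jaw": -0.2,"linear": [-0.2,-0.0017,-0.004],"roll": 0.6},{"jaw": -0.2,"linear": [-0.24,-0.0017,-0.004],"roll": 0.9},{"jaw": -0.2,"linear": [-0.24,-0.0017,-0.004],"roll": 1},{"jaw": -0.2,"linear": [-0.24,-0.0017,-0.004],"roll": 1}])

```text
t: 48.58
tool_pos: [0.3848, -0.3094, 0.3491]
orientation: [0.596, 1.462, -0.59]
force: [-0.1, 0.1, -1.6]
opening: 0.056
```

apply_moves(series=[{"jaw": -0.2,"linear": [0,0,0],"roll": 0.33},{"jaw": -0.2,"linear": [0,0,0],"roll": 0.66},{"jaw": -0.2,"linear": [0,0,0],"roll": 1},{"jaw": -0.2,"linear": [0,0,0],"roll": 1},{"jaw": -0.2,"linear": [0,0,0],"roll": 1}])

```text
t: 49.2
tool_pos: [0.3847, -0.3093, 0.3487]
orientation: [0.998, 1.309, -0.981]
force: [0.5, 0.1, -0.2]
opening: 0.0554
```

```bash
python3 - <<'E'
from h import *
s,Rt=st();print("yaw",np.degrees(np.arctan2(Rt[1,1],Rt[0,1])),(Rt.T@(np.array([.6275,.1645,.35])-s["tool_pos"])/.6).round(4))
for n in("wrist","top"):
    im,m=cam(n);save(n+"16",im)
    for c,X in(("yellow",(.483,-.334)),("blue",(.391,-.311))):
        print(n,c,"pred bar top/foot",proj(m,[*X,.093]).round(0),proj(m,[*X,.01]).round(0))
    print(n,"tray corners",[proj(m,[*q,.018]).round(0).tolist() for q in((.367,-.199),(.568,-.249),(.521,-.452),(.321,-.398))])
carrier(im,m,"yellow",(340,195,440,290),z=.093);carrier(im,m,"blue",(340,195,440,290),z=.093)
E
```

```text
t 49.2 p [ 0.3847 -0.3093  0.3487] x [ 0.024 -0.006 -1.   ] y [0.958 0.286 0.022] op 0.0554 F [ 0.5  0.1 -0.2] q [-0.79 -0.2   1.57  0.01  1.74 -1.08]
yaw 16.652213020859605 [ 0.0034  0.6139 -0.6407]
wrist yellow pred bar top/foot [350. 212.] [338. 195.]
wrist blue pred bar top/foot [282. 172.] [280. 161.]
wrist tray corners [[288.0, 73.0], [419.0, 155.0], [338.0, 279.0], [214.0, 208.0]]
top yellow pred bar top/foot [398. 228.] [392. 231.]
top blue pred bar top/foot [391. 259.] [385. 260.]
top tray corners [[349.0, 267.0], [365.0, 203.0], [430.0, 219.0], [414.0, 283.0]]
carrier yellow otsu 133.0 C [ 492.7 -331.8] size [14.9 47.8] bar yaw -0.7
carrier blue otsu 140.0 C [ 394.6 -312.3] size [14.  34.3] bar yaw -13.1
```

apply_moves(series=[{"jaw": -0.2,"linear": [0,0.07,-0.073],"roll": 0.07},{"jaw": -0.2,"linear": [0,0.14,-0.146],"roll": 0.07},{"jaw": -0.2,"linear": [0,0.21,-0.219],"roll": 0.07},{"jaw": -0.2,"linear": [0,0.28,-0.292],"roll": 0.07},{"jaw": -0.2,"linear": [0.001,0.35,-0.365],"roll": 0.07},{"jaw": -0.2,"linear": [0.002,0.42,-0.438],"roll": 0.07},{"jaw": -0.2,"linear": [0.003,0.49,-0.511],"roll": 0.07},{"jaw": -0.2,"linear": [0.0034,0.56,-0.584],"roll": 0.07},{"jaw": -0.2,"linear": [0.0034,0.6139,-0.6407],"roll": 0.07},{"jaw": -0.2,"linear": [0.0034,0.6139,-0.6407],"roll": 0.07},{"jaw": -0.2,"linear": [0.0034,0.6139,-0.6407],"roll": 0.07},{"jaw": -0.2,"linear": [0.0034,0.6139,-0.6407],"roll": 0.07}])

```text
t: 50.8
tool_pos: [0.6282, 0.1628, 0.3507]
orientation: [1.027, 1.293, -1.009]
force: [-0.2, 0.3, 0.2]
opening: 0.0558
```

```bash
cat >> h.py <<'E'
def tgt(s,Rt,a,r=.062):
    a=np.radians(a);P=AX+YL*r*np.sin(a)+[0,0,r*np.cos(a)-.019];return (Rt.T@(P-s["tool_pos"])/.6).round(4).tolist()
def stripe(im,m,kind):
    out=[]
    for a in np.arange(-70,70.1,.5):
        u,v=proj(m,AX+YL*.075*np.sin(np.radians(a))+[0,0,.075*np.cos(np.radians(a))]).round().astype(int)
        if not(0<=v<420 and 0<=u<560): continue
        b,g,r=im[v,u].astype(int)
        if (kind=="white" and min(b,g,r)>160) or (kind=="orange" and r-b>70): out.append(a)
    return out and (out[0],out[-1],len(out)*.5)
E
python3 - <<'E'
from h import *
s,Rt=st();im,m=cam("wrist");save("w17",im);print("white",stripe(im,m,"white"))
for a in (40,30,20,10,0,-10,-20,-30,-40): print(a,tgt(s,Rt,a))
t,mt=cam("top");save("t17",t)
for c in("yellow","blue"): carrier(t,mt,c,(340,195,440,290),z=.093)
w=cv2.imread("pics/wrist16.png")
E
```

```text
t 50.8 p [0.6282 0.1628 0.3507] x [ 0.025 -0.006 -1.   ] y [0.968 0.249 0.023] op 0.0558 F [-0.2  0.3  0.2] q [ 0.18  0.23  1.14 -0.01  1.75 -0.07]
white (np.float64(-6.5), np.float64(3.5), 10.5)
40 [0.3694, -0.0092, -0.0739]
30 [0.3593, -0.0089, -0.059]
20 [0.3519, -0.0087, -0.0426]
10 [0.3474, -0.0085, -0.0251]
0 [0.3461, -0.0084, -0.0072]
-10 [0.3479, -0.0084, 0.0107]
-20 [0.3527, -0.0084, 0.0281]
-30 [0.3606, -0.0086, 0.0443]
-40 [0.3711, -0.0088, 0.059]
carrier yellow otsu 144.0 C [ 492. -336.] size [17.8 47.7] bar yaw -9.4
carrier blue otsu 139.0 C [ 394.3 -312.4] size [13.5 33.7] bar yaw -14.6
```

apply_moves(series=[{"jaw": 0,"linear": [0.1,-0.009,-0.074],"roll": 0},{"jaw": 0,"linear": [0.2,-0.009,-0.074],"roll": 0},{"jaw": 0,"linear": [0.28,-0.009,-0.074],"roll": 0},{"jaw": 0,"linear": [0.34,-0.0092,-0.0739],"roll": 0},{"jaw": 0,"linear": [0.3694,-0.0092,-0.0739],"roll": 0},{"jaw": 0,"linear": [0.3694,-0.0092,-0.0739],"roll": 0},{"jaw": 1,"linear": [0.3694,-0.0092,-0.0739],"roll": 0},{"jaw": 1,"linear": [0.3694,-0.0092,-0.0739],"roll": 0},{"jaw": 1,"linear": [0.3694,-0.0092,-0.0739],"roll": 0},{"jaw": 1,"linear": [0.3694,-0.0092,-0.0739],"roll": 0},{"jaw": 1,"linear": [0.3694,-0.0092,-0.0739],"roll": 0},{"jaw": 1,"linear": [0.3593,-0.0089,-0.059],"roll": 0},{"jaw": 1,"linear": [0.3519,-0.0087,-0.0426],"roll": 0},{"jaw": 1,"linear": [0.3474,-0.0085,-0.0251],"roll": 0},{"jaw": 1,"linear": [0.3461,-0.0084,-0.0072],"roll": 0},{"jaw": 1,"linear": [0.3479,-0.0084,0.0107],"roll": 0},{"jaw": 1,"linear": [0.3527,-0.0084,0.0281],"roll": 0},{"jaw": 1,"linear": [0.3606,-0.0086,0.0443],"roll": 0},{"jaw": 1,"linear": [0.3711,-0.0088,0.059],"roll": 0},{"jaw": 1,"linear": [0.3711,-0.0088,0.059],"roll": 0}], force=15)

```text
t: 53.4
tool_pos: [0.6386, 0.1248, 0.1289]
orientation: [1.029, 1.291, -1.009]
force: [6.1, -0.4, 2.5]
opening: 0.0181
```

apply_moves(series=[{"jaw": 1,"linear": [0,0,0],"roll": 0},{"jaw": 0,"linear": [0,0,0],"roll": 0},{"jaw": 0,"linear": [0,0,0],"roll": 0},{"jaw": 0,"linear": [0,0,0],"roll": 0},{"jaw": 0,"linear": [-0.1,0,0],"roll": 0},{"jaw": 0,"linear": [-0.2,0,-0.04],"roll": 0},{"jaw": 0,"linear": [-0.3,0,-0.08],"roll": 0},{"jaw": 0,"linear": [-0.36,0,-0.1],"roll": 0},{"jaw": 0,"linear": [-0.36,0,-0.1],"roll": 0},{"jaw": 0,"linear": [-0.36,0,-0.1],"roll": 0}])

```text
t: 54.65
tool_pos: [0.6176, 0.1842, 0.343]
orientation: [1.028, 1.292, -1.01]
force: [-0.2, -1.0, -0.4]
opening: 0.0467
```

```bash
python3 - <<'E'
from h import *
s,Rt=st();im,m=cam("wrist");save("w18",im);print("white",stripe(im,m,"white"),"orange",stripe(im,m,"orange"))
for a in (40,35,30,25,20,15,10,5,0,-5,-10,-15,-20): print(a,tgt(s,Rt,a))
E
```

```text
t 54.65 p [0.6176 0.1842 0.343 ] x [ 0.026 -0.007 -1.   ] y [0.969 0.248 0.024] op 0.0467 F [-0.2 -1.  -0.4] q [ 0.22  0.21  1.17 -0.01  1.73 -0.03]
white [] orange (np.float64(40.0), np.float64(51.0), 11.5)
40 [0.3572, -0.0009, -0.0353]
35 [0.3518, -0.0008, -0.0281]
30 [0.3471, -0.0006, -0.0204]
25 [0.343, -0.0005, -0.0123]
20 [0.3397, -0.0004, -0.004]
15 [0.3371, -0.0003, 0.0047]
10 [0.3352, -0.0002, 0.0135]
5 [0.3342, -0.0001, 0.0224]
0 [0.3339, -0.0001, 0.0315]
-5 [0.3344, -0.0, 0.0405]
-10 [0.3357, -0.0, 0.0494]
-15 [0.3378, -0.0, 0.0582]
-20 [0.3406, -0.0, 0.0667]
```

apply_moves(series=[{"jaw": 0,"linear": [0.1,-0.0006,-0.0204],"roll": 0},{"jaw": 0,"linear": [0.2,-0.0006,-0.0204],"roll": 0},{"jaw": 0,"linear": [0.28,-0.0006,-0.0204],"roll": 0},{"jaw": 0,"linear": [0.32,-0.0006,-0.0204],"roll": 0},{"jaw": 0,"linear": [0.3471,-0.0006,-0.0204],"roll": 0},{"jaw": 0,"linear": [0.3471,-0.0006,-0.0204],"roll": 0},{"jaw": 1,"linear": [0.3471,-0.0006,-0.0204],"roll": 0},{"jaw": 1,"linear": [0.3471,-0.0006,-0.0204],"roll": 0},{"jaw": 1,"linear": [0.3471,-0.0006,-0.0204],"roll": 0},{"jaw": 1,"linear": [0.3471,-0.0006,-0.0204],"roll": 0},{"jaw": 1,"linear": [0.3471,-0.0006,-0.0204],"roll": 0},{"jaw": 1,"linear": [0.3397,-0.0004,-0.004],"roll": 0},{"jaw": 1,"linear": [0.3352,-0.0002,0.0135],"roll": 0},{"jaw": 1,"linear": [0.3339,-0.0001,0.0315],"roll": 0},{"jaw": 1,"linear": [0.3357,0,0.0494],"roll": 0},{"jaw": 1,"linear": [0.3406,0,0.0667],"roll": 0},{"jaw": 1,"linear": [0.3406,0,0.0667],"roll": 0},{"jaw": 1,"linear": [0.3406,0,0.0667],"roll": 0}])

```text
t: 56.95
tool_pos: [0.6338, 0.1435, 0.1397]
orientation: [1.029, 1.29, -1.01]
force: [4.8, 0.2, 1.3]
opening: 0.0182
```

apply_moves(series=[{"jaw": 1,"linear": [0,0,0],"roll": 0},{"jaw": 0,"linear": [0,0,0],"roll": 0},{"jaw": 0,"linear": [0,0,0],"roll": 0},{"jaw": 0,"linear": [0,0,0],"roll": 0},{"jaw": 0,"linear": [-0.1,0,0],"roll": 0},{"jaw": 0,"linear": [-0.2,0,-0.03],"roll": 0},{"jaw": 0,"linear": [-0.3,0,-0.06],"roll": 0},{"jaw": 0,"linear": [-0.36,0,-0.07],"roll": 0},{"jaw": 0,"linear": [-0.36,0,-0.07],"roll": 0},{"jaw": 0,"linear": [-0.36,0,-0.07],"roll": 0}])

```text
t: 58.2
tool_pos: [0.6172, 0.1855, 0.3538]
orientation: [1.029, 1.29, -1.01]
force: [-0.3, -0.3, -0.8]
opening: 0.0466
```

```bash
python3 - <<'E'
from h import *
s,Rt=st();im,m=cam("wrist");save("w19",im);print("white",stripe(im,m,"white"),"orange",stripe(im,m,"orange"))
t,mt=cam("top");save("t19",t)
for c in("yellow","blue"): carrier(t,mt,c,(340,195,440,290),z=.093)
save("j19",np.hstack([cv2.resize(t[130:290,200:450],(625,400),interpolation=cv2.INTER_CUBIC),cv2.resize(im[60:280,240:335],(173,400))]))
E
```

```text
t 58.2 p [0.6172 0.1855 0.3538] x [ 0.027 -0.007 -1.   ] y [0.969 0.247 0.024] op 0.0466 F [-0.3 -0.3 -0.8] q [ 0.22  0.22  1.15 -0.01  1.75 -0.03]
white [] orange (np.float64(-6.5), np.float64(3.5), 10.5)
carrier yellow otsu 144.0 C [ 492. -336.] size [17.8 47.7] bar yaw -9.4
carrier blue otsu 134.0 C [ 378.6 -353.2] size [13.9 33.6] bar yaw -19.2
```

View pics/j19.png

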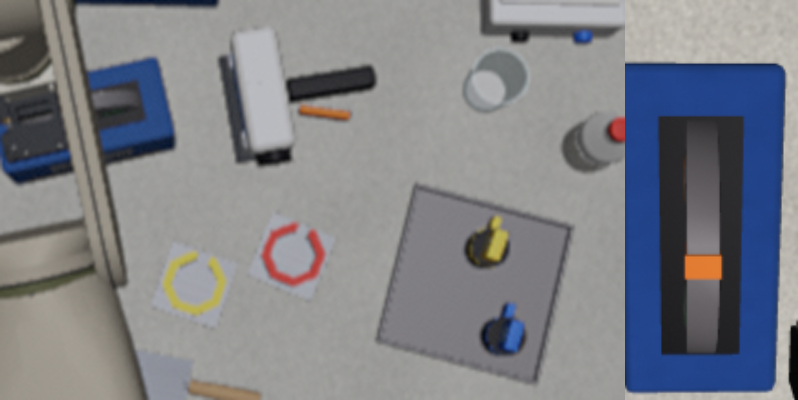

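The last picture shows both carriers upright in the tray: yellow body (487,250), blue body (502,336). Blue was knocked about 43 mm aside while I turned the wheel. It still stands about 60 and 43 mm from the tray's centre along the tray's axes, inside the 95 mm limit. Orange is up (-6.5° to 3.5°), the trigger is released and the gripper is clear, so I'm handing in.

```bash
python3 -c "
from plant import *
print(close_job())"
```

```text
the job is handed in; nothing more can be done
None
```

I finished the job and handed it in at about 58 s of the 210 s allowed. No verdict is reported.

**What I did**
- I turned the wheel to white in two pinches, ending about 1.5° off.
- I seated yellow and then blue in their sockets. The red carrier was not there.
- I squeezed the trigger, held it about a second with the fingers at a 43 mm opening, and let it go.
- I stood both carriers in the tray and turned the wheel back to orange.

**Last checks**
- **Wheel:** the orange stripe spans -6.5° to +3.5°, so its centre is about 1.5° off vertical.
- **Trigger:** it showed its released position in the top view.
- **Carriers:** both stand upright inside the tray.
- **Gripper:** it is clear of everything.

**What disagreed**
- **Blue carrier:** it was knocked about 43 mm aside in the tray during the last wheel turn. It measures about 60 and 43 mm from the tray's centre along the tray's axes, inside the 95 mm limit, so I left it.
- **Wheel turns:** each turn came out about 10–15 % short of the commanded arc. I measured this and made it up each time.
- **Yellow bar angle:** one top-view reading of the yellow bar's angle jumped by 9°. The next two readings went back to the original value.

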